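# Clamp a slipped tile on the decorating easel

### The job

Swing the blue-handled toggle clamp on the tilted tile easel all the way open, lay the white-faced border tile face up on the easel so that it lies flat on the cork, centred and square with its lower end resting on the wooden ledge, then swing the clamp fully shut so that its rubber pad holds the tile. Let go of everything, and do not disturb the dish, the red rubber kidney or the cup.

Things in the scene. Friction and masses are not known exactly. Their poses are not given: they have to be found in the camera images.
- tile: terracotta border tile, 140 x 60 x 12 mm, about 0.2 kg, upper face white with a blue border; lies face up across the two battens of the rack. Origin: centre of its underside. x along its 140 mm length, y across its 60 mm width, z out of the white face. The two ends are alike: either may be uppermost on the easel
- rack: fixed wooden drying rack, 190 x 100 mm board 10 mm thick with two battens across it (16 mm wide, 20 mm high, at x = +-55 mm), so that the tile's underside is 30 mm above the table and its long edges are free between the battens. Origin: centre of its underside, x along its length
- easel_bed: tilted bed of the fixed wooden easel, sloping up away from the robot at 28 deg. Origin: the point of its cork face, 80 mm above the table, where the centre of the tile's underside belongs; x up the slope, y across, z square out of the face (28 deg from vertical). The bed is 40 mm wide, so a tile overhangs it 10 mm each side, and 14 mm thick; both sides are free down to 30 mm above the table
- clamp_handle (a joint): 0 = shut (handle square to the bed, leaning 28 deg towards the robot, pad down), growing as the handle swings up and away from the robot, 1.25 = fully open (handle leaning 44 deg away, pad's arm square to the bed, 20 mm clear of the tile's upper end). Stays where left; moves with 2 N at the grip, about 6 N to press the pad home over the last 0.3 rad, then snaps past centre at 0.1 and locks
- clamp_grip (a point): the point to take the blue handle at, on its axis, 70 mm from its hinge; the round blue grip is 19 to 21 mm thick and reaches from 40 mm below this point to 33 mm beyond it. Push the grip or straddle it loosely with the fingers: it turns through 1.25 rad, which a firm pinch resists
- clamp_hinge (a point): the handle's hinge, at x = 148 mm, z = 20 mm in the frame of easel_bed; its axis is the bed's y. The steel clamp is 34 mm wide and stands at x = 46 (pad, shut) to 168 mm in that frame
- clamp_pad: black rubber pad, 18 mm across, on the clamp's arm; sprung, presses the tile with about 8 N when the clamp is shut on it, 15 mm below the tile's upper end. Shut without a tile it hangs 9 mm above the cork. Origin: centre of its lower face
- salt_dish: small white dish, 70 mm wide, 27 mm high, standing near the robot; leave it alone. Origin: centre of its underside
- rubber_kidney: red rubber kidney, 46 x 92 x 8 mm, lying near the robot; leave it alone. Origin: centre of its underside
- bisque_cup: terracotta cup, 66 mm wide, 69 mm high, standing behind the banding wheel (97 mm high with a 49 mm pot on it, between rack and easel); leave it alone. Origin: centre of its underside
- ledge (a point): middle of the easel's wooden ledge, on its tile face at cork level, at x = -70.5 mm in the frame of easel_bed; 66 mm wide, 8 mm proud of the cork; the tile's lower end rests against it

How it is judged:
By the outcome, as a careful person would: the job done as asked, in the order asked, and still so for the second after the job is handed in, with the robot touching nothing.
It also fails if it takes over 67 s, if anything falls off the work surface, if the arm or the gripper's body presses on something with over 40 N, if the wrist force passes 120 N, or if a joint passes its speed limit or range.

### The arm

A 7-joint arm with a two-finger parallel gripper is mounted at the origin on a cart in front of the work surface, level with it; the furniture and walls round the work are solid. World frame = base frame: x ahead of the robot, y to its left, z up, the work surface at z = 0. Lengths are in mm, angles in degrees, forces in N, time in s.
With the tool pointing down it reaches from about 425 to 825 mm from the base axis. Payload 3.6 kg.
Tool frame: the origin (TCP) lies midway between the tips of the shut fingers; the grasp point (between the pads) lies 19 mm behind it (hold_point_z is the distance from the TCP to the grasp point, in mm); x points along the fingers, y is the direction in which the jaws open and shut, and the axes are right-handed (so a half turn about x gives the same grasp; the last joint's range is limited). The gripper opens to 93 mm and grips with 3 to 60 N. Pads are 15 mm wide; open, the fingers measure 128 mm over their backs; the gripper's body (75 mm by 188 mm) begins 65 mm behind the grasp point.
Start: joints at [-75.774, 35.231, -0.722, 81.555, 0.464, 63.22, -2.315], TCP at [176.347, 625.591, 218.64] pointing down, gripper open.
Joint ranges: [-178.69, 178.69], [-17.37, 117.87], [-77.05, 75.6], [15.02, 138.74], [-78.02, 258.01], [0.78, 113.62], [-162.83, 162.83]. Speed limits (degrees/s): [159.86, 159.86, 180, 180, 180, 180, 180].

### API

Orientations are given as a 3x3 rotation matrix whose columns are the frame's x, y, z axes.
In Python, from workcell import * gives the robot as it stands. The module is installed in compiled form; this text tells all that it offers.
- The arm moves only by the shell command python3 -m inch 'ROWS' [FORCE]. ROWS is JSON, a list of rows, each a list of 7 numbers: the shift along the tool's x, y, z in m, then the turn, a rotation vector about the tool's x, y, z in degrees, then the opening, from 0 (shut) to 1 (fully open). A call has 1 to 5 rows; each row is the pose to reach, as a shift and turn from the pose commanded when the call began, along the tool's axes at that moment; what a row does not reach only later rows make up. A row lasts 1/8 s, in which the tool goes at most 62.5 mm and 10.7 degrees, less where a joint would pass 70% of its speed; a pose out of reach is approached as far as the arm can. A call with a gripper value outside its range is refused whole. The fingers move at their own pace and stop on an object; FORCE is the grip in N (left out, the last holds). Time passes only in rows, so rows that repeat a pose let the fingers close. It gives the time, the measured TCP pose, the force and the opening at its end, in the units of the state.
- read_state(): the state, without advancing time (a new reading comes with each control period).
- grab_frame(name): name is "side" or "top" or "wrist"; returns the picture (420x560x3 uint8, red, green, blue); there is no depth.
- camera_info(name): a dict with "vfov" (degrees; the focal length in pixels is half the picture's height over the tangent of half this angle, whatever the lens; pixels are square), "cx", "cy" (the principal point, pixels), "world_to_cam" (4x4, takes a point from world to camera coordinates). Camera axes: x right, y down, z forward; pixel columns grow to the right and rows downward; lengths in mm; the calibration is good to about 2 mm. A picture is of the moment at which its call begins: read the wrist's pose just before it. camera_info takes no time and is no camera call; for the wrist camera it gives the pose at the moment of the call.
- sign_off(): hands the job in, once; it reports no verdict.
Trained networks look in the newest picture that a camera, given by its name, has taken for a name from the list of things; names that differ only in an ending like _2 or _b are one class to them, and where a whole thing is asked for, a point or a joint stands for the part that bears it (a point fixed in the world has none). Each returns a list of dicts, best first, with "confidence" (0 to 1); they miss things now and then, are a little off and sometimes report something else, mostly with a low value. They report only what shows in the picture. A call takes as long as a camera call.
- look_for(camera, label): "at" ([x, y, z] in mm, in world coordinates, good to about 4 mm: the middle of the surface that is visible of it).
- outline_of(camera, label): "region" (420x560 bool, what is visible of it).
The state is a dict: "time": time; "joints": joint angles; "qvel": joint speeds; "effort": joint torques, N m; "tool_pos": TCP position; "tcp_rot": TCP orientation; "wrist_force": force on the tool from outside, world axes, zero at the start; "torque": the same for the moment, N m; "opening": finger opening in mm.
Only numpy, scipy, OpenCV 4.12 (cv2) and the standard library are available. Lean on these libraries where they do the work, as an engineer would, in place of code of your own. Each camera call takes 0.05 s, during which the arm holds its last target.

## Working session

There is one attempt and no reset: what is moved stays moved. The work goes in short steps, Python scripts to look and compute and a shell command to move; the robot and the scene stay as the last step left them, time stands still between calls to the robot, and variables do not carry over. Pictures are saved under pics/ and viewed, and the job is handed in when it is done.

```bash
mkdir -p pics
cat > h.py <<'E'
from workcell import *
import numpy as np, cv2
def save(cam,n):
    im=grab_frame(cam); cv2.imwrite(f'pics/{n}.png',im[:,:,::-1]); return im
E
python3 - <<'E'
from h import *
np.set_printoptions(precision=2,suppress=True)
s=read_state(); print(s)
for c in ["side","top","wrist"]:
    save(c,c+'0'); i=camera_info(c); print(c,i['vfov'],i['cx'],i['cy']); print(np.array(i['world_to_cam']))
    for l in ["tile","rack","easel_bed","clamp_handle","clamp_pad","salt_dish","rubber_kidney","bisque_cup"]:
        r=look_for(c,l); print(l,[(np.round(d['at']),round(d['confidence'],2)) for d in r[:2]])
print(read_state()['time'])
E
```

```text
{'time': 0.0, 'joints': array([-75.77,  35.29,  -0.72,  81.64,   0.46,  63.22,  -2.31]), 'qvel': array([ 0.04,  0.04, -0.04,  0.01,  0.04, -0.04,  0.13]), 'effort': array([ -0.  , -45.89,   0.21, -16.57,  -0.06,   0.02,   0.  ]), 'tool_pos': array([176.17, 624.87, 217.5 ]), 'tcp_rot': array([[-0.  ,  0.27,  0.96],
       [-0.  ,  0.96, -0.27],
       [-1.  , -0.  ,  0.  ]]), 'wrist_force': array([0.48, 0.15, 0.14]), 'torque': array([ 0.03, -0.03, -0.01]), 'opening': 93.0990440456767}
side 55.199451264553495 285.83254752788474 203.8297855775313
[[  -1.      0.02   -0.01  544.33]
 [   0.02    0.45   -0.89  122.99]
 [  -0.01   -0.89   -0.45 1013.96]
 [   0.      0.      0.      1.  ]]
tile [(array([472., 277.,  43.]), 0.93)]
rack [(array([468., 303.,  14.]), 0.64), (array([688.,  54.,  46.]), 0.2)]
easel_bed [(array([ 557., -214.,  132.]), 0.69)]
clamp_handle [(array([ 581., -216.,  203.]), 0.5)]
clamp_pad [(array([468., 274.,  42.]), 0.42)]
salt_dish [(array([358., -29.,  14.]), 0.96)]
rubber_kidney [(array([373., 104.,  11.]), 0.67)]
bisque_cup [(array([687.,  57.,  46.]), 0.62), (arr
[... 255 characters left out ...]
69.,  44.]), 0.65)]
rack [(array([451., 259.,  10.]), 0.88)]
easel_bed [(array([ 531., -201.,  108.]), 0.89)]
clamp_handle [(array([ 575., -222.,  213.]), 0.56)]
clamp_pad []
salt_dish [(array([356., -29.,  10.]), 0.7)]
rubber_kidney [(array([ 530., -202.,  112.]), 0.75), (array([373.,  93.,   9.]), 0.63)]
bisque_cup [(array([699.,  30.,  24.]), 0.75), (array([ 579., -224.,  212.]), 0.47)]
wrist 70.5983003149764 279.2565960321854 201.24848054438968
[[   0.27    0.96   -0.   -649.79]
 [   0.93   -0.26    0.24  -28.88]
 [   0.23   -0.07   -0.97  389.65]
 [   0.      0.      0.      1.  ]]
tile []
rack []
easel_bed []
clamp_handle []
clamp_pad []
salt_dish []
rubber_kidney []
bisque_cup []
1.35
```

View pics/side0.png

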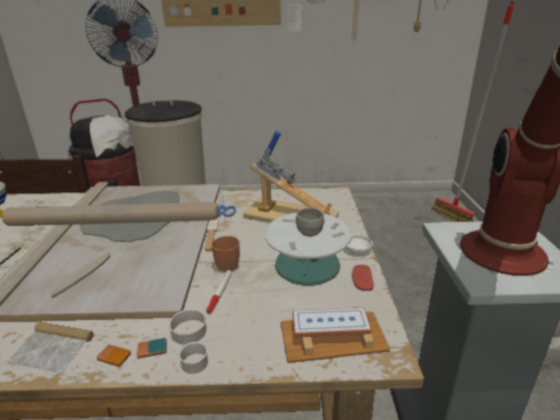

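View pics/top0.png

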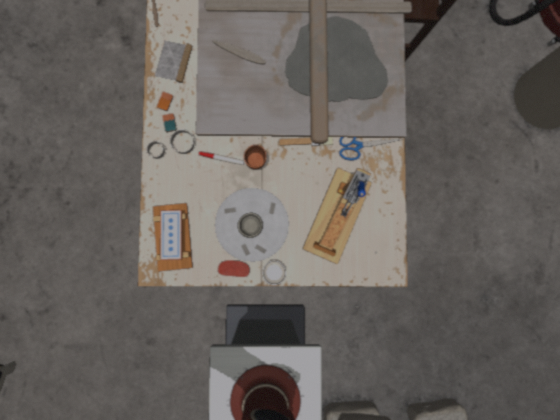

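Run:
```python
from h import *
a=cv2.imread('pics/top0.png');b=cv2.imread('pics/side0.png')
cv2.imwrite('pics/c1.png',cv2.resize(a[155:275,290:400],None,fx=5,fy=5,interpolation=cv2.INTER_CUBIC))
cv2.imwrite('pics/c2.png',cv2.resize(b[120:230,230:350],None,fx=5,fy=5,interpolation=cv2.INTER_CUBIC))
i=camera_info('wrist');W=np.array(i['world_to_cam']);print(-W[:3,:3].T@W[:3,3], W[:3,:3])
s=read_state();R=s['tcp_rot'];print(R.T@(-W[:3,:3].T@W[:3,3]-s['tool_pos']), (W[:3,:3]@R).round(3))
```

```text
[112.83150133 643.57892148 384.65366927] [[ 2.71380185e-01  9.62471994e-01 -6.75007284e-04]
 [ 9.34040805e-01 -2.63194348e-01  2.41446702e-01]
 [ 2.32208031e-01 -6.61543352e-02 -9.70413847e-01]]
[-1.65992324e+02  7.53328640e-02 -6.60093987e+01] [[ 0.001  1.     0.   ]
 [-0.241  0.     0.97 ]
 [ 0.97  -0.001  0.241]]
```

View pics/c1.png

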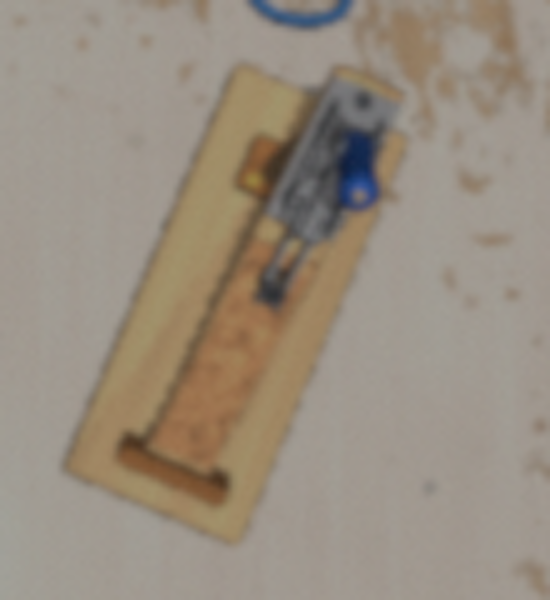

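View pics/c2.png

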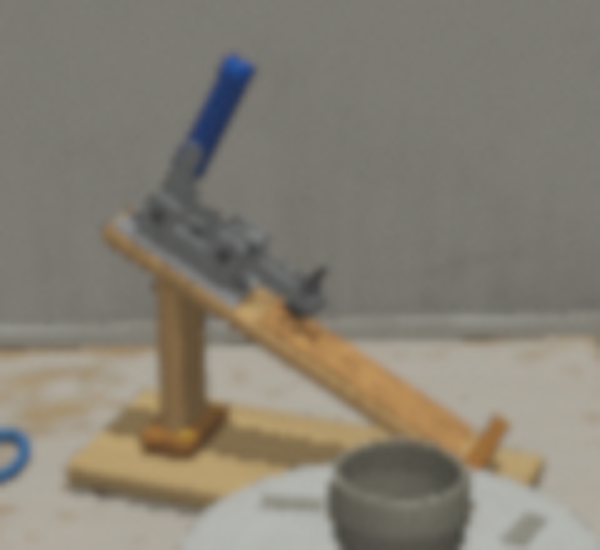

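View pics/wrist0.png

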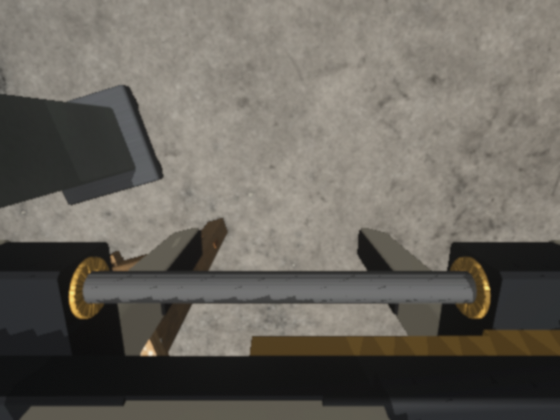

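```bash
cat >> h.py <<'E'
def cam(c):
    i=camera_info(c); return dict(f=210/np.tan(np.radians(i['vfov']/2)),c=np.array([i['cx'],i['cy']]),W=np.array(i['world_to_cam']))
def proj(C,P):
    P=np.atleast_2d(P); p=P@C['W'][:3,:3].T+C['W'][:3,3]; return C['f']*p[:,:2]/p[:,2:]+C['c']
def bedR(yaw,tilt=28):
    a=np.radians(yaw);t=np.radians(tilt)
    x=np.array([np.cos(a)*np.cos(t),np.sin(a)*np.cos(t),np.sin(t)]); y=np.array([-np.sin(a),np.cos(a),0]); return np.column_stack([x,y,np.cross(x,y)])
def ray(C,uv,z):
    d=np.append((np.array(uv)-C['c'])/C['f'],1)@C['W'][:3,:3]; o=-C['W'][:3,:3].T@C['W'][:3,3]; return o+d*(z-o[2])/d[2]
def tri(Cs,uvs):
    A=np.zeros((3,3));b=np.zeros(3)
    for C,uv in zip(Cs,uvs):
        d=np.append((np.array(uv)-C['c'])/C['f'],1)@C['W'][:3,:3]; d/=np.linalg.norm(d); o=-C['W'][:3,:3].T@C['W'][:3,3]
        M=np.eye(3)-np.outer(d,d);A+=M;b+=M@o
    return np.linalg.solve(A,b)
E
python3 - <<'E'
from h import *
from scipy.optimize import least_squares
np.set_printoptions(precision=1,suppress=True)
T,S=cam('top'),cam('side')
print('tip tri',tri([T,S],[(362,193),(277.6,133)]))
pts=[(T,(319.6,244.6),(-70.5,20,0)),(T,(333.6,249.4),(-70.5,-20,0)),(T,(362,193),(148,0,121)),(S,(277.6,133),(148,0,121)),
 (T,(313.8,245),(-70.5,33,8)),(T,(335.5,252),(-70.5,-33,8))]
def res(p): return np.concatenate([(proj(C,p[:3]+bedR(p[3])@np.array(q))[0]-uv) for C,uv,q in pts])
r=least_squares(res,[540,-200,80,-28]);print(r.x,r.fun.reshape(-1,2))
p=r.x;R=bedR(p[3])
for nm,C in(('top',T),('side',S)):
    im=cv2.imread(f'pics/{nm}0.png'); k=4
    L=[[(-70.5,20,0),(170,20,0),(170,-20,0),(-70.5,-20,0)],[(-70,30,12),(70,30,12),(70,-30,12),(-70,-30,12)],[(148,0,20),(148,0,123),(148,0,123)],[(-70.5,33,8),(-70.5,-33,8),(-70.5,-33,0),(-70.5,33,0)]]
    x0,y0=(290,150) if nm=='top' else (230,110)
    im=cv2.resize(im[y0:y0+130,x0:x0+120],None,fx=k,fy=k,interpolation=cv2.INTER_CUBIC)
    for l in L:
        q=proj(C,p[:3]+np.array(l,float)@R.T)
        cv2.polylines(im,[((q-[x0,y0]+.5)*k).astype(int)],True,(0,255,0),1)
    cv2.imwrite(f'pics/ov_{nm}.png',im)
E
```

```text
tip tri [ 560.  -220.9  255.1]
[ 492.3 -191.6   79.1  -22.5] [[-0.3 -0.2]
 [-1.3  0.6]
 [-0.4  0.4]
 [-0.7 -0.1]
 [ 1.  -1.1]
 [ 1.   1. ]]
```

View pics/ov_top.png

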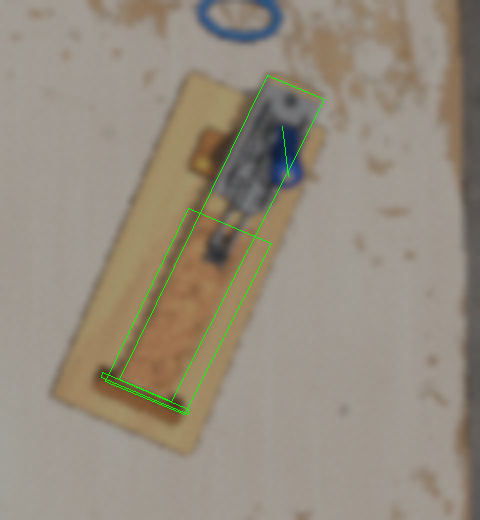

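View pics/ov_side.png

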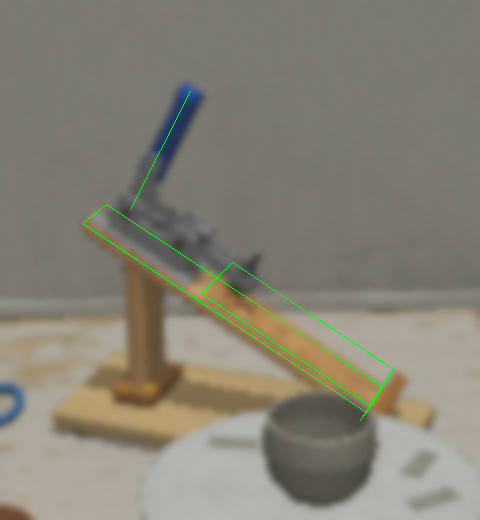

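```bash
python3 -m inch '[[-0.02,-0.03,0.04,0,0,0,1],[-0.04,-0.06,0.078,0,0,0,1],[-0.06,-0.09,0.117,0,0,0,1],[-0.08,-0.12,0.156,0,0,0,1],[-0.1,-0.15,0.195,0,0,0,1]]'; python3 -m inch '[[0,-0.03,0.04,0,0,0,1],[0,-0.06,0.078,0,0,0,1],[0,-0.09,0.117,0,0,0,1],[0,-0.12,0.156,0,0,0,1],[0,-0.12,0.156,0,0,0,1]]'
python3 - <<'E'
from h import *
np.set_printoptions(precision=3,suppress=True)
s=read_state();print(s['time'],s['tool_pos'],s['tcp_rot'])
save('wrist','w1'); np.save('w1.npy',cam('wrist')['W']); print(look_for('wrist','tile'))
E
```

```text
time: 1.98
tool_pos: [324.3, 426.9, 319.5]
tcp_rot: [[0.0, 0.271, 0.962], [0.0, 0.962, -0.271], [-1.0, 0.001, 0.0]]
wrist_force: [0.0, 0.0, 0.2]
opening: 93.1
time: 2.6
tool_pos: [443.8, 265.8, 318.9]
tcp_rot: [[0.002, 0.281, 0.96], [-0.002, 0.96, -0.281], [-1.0, -0.001, 0.002]]
wrist_force: [0.1, 0.7, 0.3]
opening: 93.1
2.6 [443.822 265.813 318.945] [[ 0.002  0.281  0.96 ]
 [-0.002  0.96  -0.281]
 [-1.    -0.001  0.002]]
[{'at': [466.4, 267.3, 45.1], 'confidence': 0.65}]
```

View pics/w1.png

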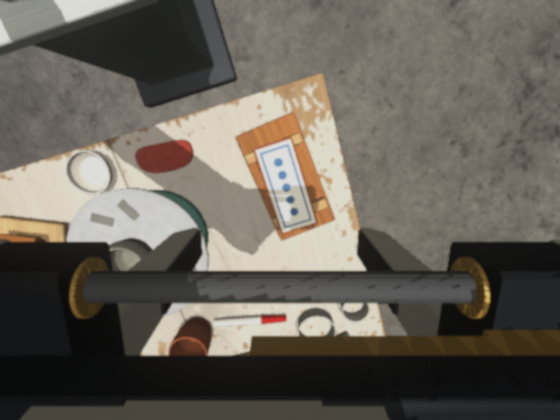

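```bash
cat >> h.py <<'E'
def wcam(n):
    C=cam('wrist'); C['W']=np.load(n); return C
def whiterect(im,x0,y0,x1,y1,k=6,th=None):
    c=cv2.resize(im[y0:y1,x0:x1],None,fx=k,fy=k,interpolation=cv2.INTER_CUBIC)
    return c
E
python3 - <<'E'
from h import *
np.set_printoptions(precision=1,suppress=True)
C=wcam('w1.npy')
r=outline_of('wrist','tile')
im=cv2.imread('pics/w1.png')
m=(r[0]['region']).astype(np.uint8); print(r[0]['confidence'],m.sum())
cs,_=cv2.findContours(m,cv2.RETR_EXTERNAL,cv2.CHAIN_APPROX_NONE)
rect=cv2.minAreaRect(max(cs,key=len));b=cv2.boxPoints(rect);print(rect)
k=5;x0,y0=230,110
v=cv2.resize(im[y0:y0+140,x0:x0+120],None,fx=k,fy=k,interpolation=cv2.INTER_CUBIC)
cv2.polylines(v,[((b-[x0,y0]+.5)*k).astype(int)],True,(0,255,0),1)
cv2.imwrite('pics/w1t.png',v[:600])
P=np.array([ray(C,q,42) for q in b]);print(P, np.linalg.norm(np.diff(np.vstack([P,P[:1]]),axis=0),axis=1),P.mean(0))
T=cam('top');print('tri centre w/ top', tri([C,T],[b.mean(0),(171,235)]))
E
```

```text
0.61 3498
((285.915283203125, 185.41236877441406), (90.0297622680664, 40.2585334777832), 72.55281066894531)
[[396.9 241.6  42. ]
 [395.8 300.6  42. ]
 [534.2 306.2  42. ]
 [536.9 242.9  42. ]] [ 59.  138.5  63.4 139.9] [465.9 272.8  42. ]
tri centre w/ top [467.1 272.2  22.1]
```

View pics/w1t.png

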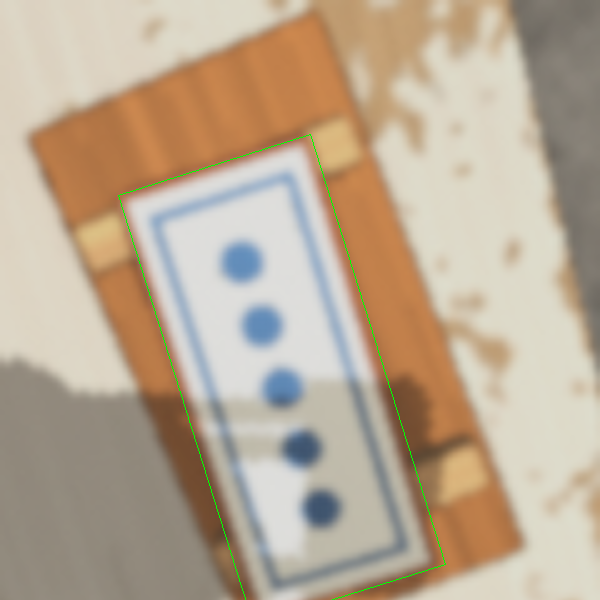

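```bash
python3 -m inch '[[-0.01,-0.053,0.025,1,0,0,1],[-0.02,-0.106,0.05,2,0,0,1],[-0.02,-0.16,0.076,3,0,0,1],[-0.02,-0.213,0.102,4,0,0,1],[-0.02,-0.26,0.125,5,0,0,1]]'
python3 - <<'E'
from h import *
s=read_state();d=np.array([520,-205,340])-s['tool_pos'];print(s['tcp_rot'].T@d,np.degrees(np.arctan2(s['tcp_rot'][1,2],s['tcp_rot'][0,2])))
E
```

```text
time: 3.38
tool_pos: [490.9, -13.7, 338.9]
tcp_rot: [[0.001, 0.352, 0.936], [0.001, 0.936, -0.352], [-1.0, 0.001, 0.0]]
wrist_force: [0.5, 0.5, -0.1]
opening: 92.7
[  -1.1887194  -168.83547829   94.54271656] -20.594241645214154
```

```bash
python3 -m inch '[[0,-0.05,0.028,1,0,0,1],[0,-0.1,0.056,2,0,0,0.5],[0,-0.15,0.084,2,0,0,0],[0,-0.17,0.095,2,0,0,0],[0,-0.17,0.095,2,0,0,0]]'
python3 - <<'E'
from h import *
np.set_printoptions(precision=3,suppress=True)
s=read_state();print(s['time'],s['tool_pos'],s['tcp_rot'])
save('wrist','w2'); np.save('w2.npy',cam('wrist')['W'])
C=cam('wrist');p=np.array([492.3,-191.6,79.1]);R=bedR(-22.5);im=cv2.imread('pics/w2.png')
for l in [[(-70.5,20,0),(170,20,0),(170,-20,0),(-70.5,-20,0)],[(-70,30,12),(70,30,12),(70,-30,12),(-70,-30,12)],[(148,0,20),(148,0,123),(148,0,123)],[(-70.5,33,8),(-70.5,-33,8),(-70.5,-33,0),(-70.5,33,0)]]:
    q=proj(C,p+np.array(l,float)@R.T); cv2.polylines(im,[(q+.5).astype(int)],True,(0,255,0),1)
cv2.imwrite('pics/w2o.png',im)
E
```

```text
time: 4.0
tool_pos: [519.6, -206.4, 338.2]
tcp_rot: [[-0.001, 0.387, 0.922], [0.0, 0.922, -0.387], [-1.0, -0.0, -0.001]]
wrist_force: [-0.3, 0.5, 0.6]
opening: 57.1
4.0 [ 519.578 -206.372  338.235] [[-0.001  0.387  0.922]
 [ 0.     0.922 -0.387]
 [-1.    -0.    -0.001]]
```

View pics/w2o.png

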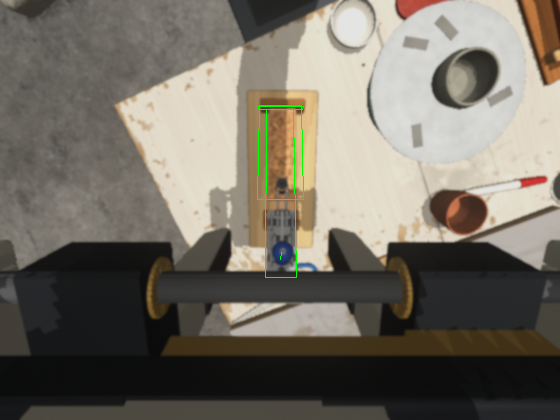

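View pics/w2.png

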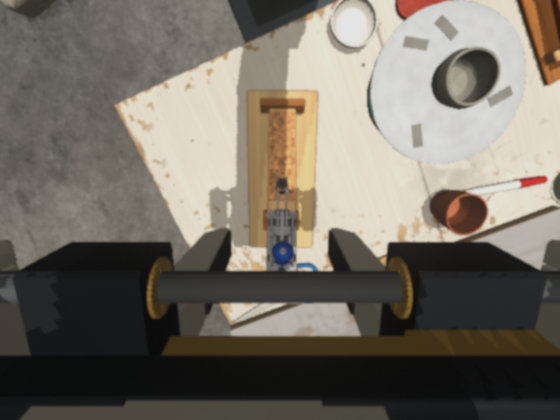

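Run:
```python
from h import *
im=cv2.imread('pics/w2.png')
cv2.imwrite('pics/w2z.png',cv2.resize(im[85:205,230:335],None,fx=5,fy=5,interpolation=cv2.INTER_CUBIC))
```

```text
(no output)
```

View pics/w2z.png

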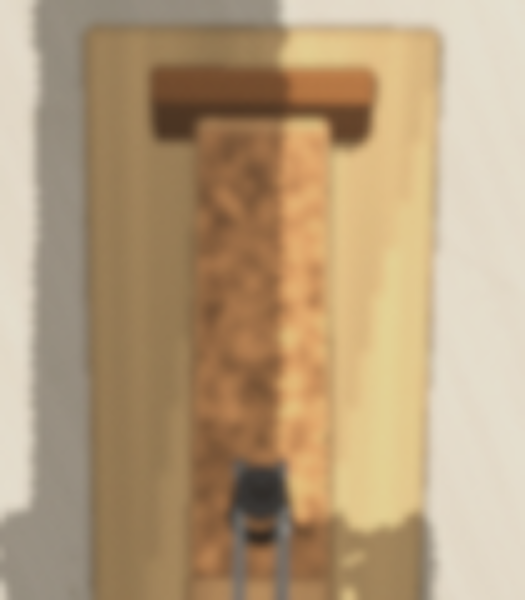

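Run:
```python
from h import *
from scipy.optimize import least_squares
np.set_printoptions(precision=2,suppress=True)
T,S,C=cam('top'),cam('side'),wcam('w2.npy')
pts=[(C,(268.8,108.2),(-70.5,20,0)),(C,(295.2,108.2),(-70.5,-20,0)),(C,(260,105.4),(-70.5,33,8)),(C,(304.6,105.2),(-70.5,-33,8)),
(T,(319.6,244.6),(-70.5,20,0)),(T,(333.6,249.4),(-70.5,-20,0)),(T,(362,193),(148,0,121)),(S,(277.6,133),(148,0,121))]
if 1:
  # swap sides check: wrist image right
  pass
def fit(pts,fz):
    def res(p):
        q0=p[:3] if not fz else np.array([p[0],p[1],80])
        r=[(proj(c,q0+bedR(p[3])@np.array(q))[0]-uv) for c,uv,q in pts]
        # centreline at row 198.6
        m=proj(C,q0+bedR(p[3])@np.array([[60,20,0],[60,-20,0.]]).T[:, :].T.T[:,0])
        a=proj(C,q0+bedR(p[3])@np.array([60,0,0.]))[0]; 
        return np.concatenate(r+[[a[0]-281.8]])
    r=least_squares(res,[492,-192,80,-22.5]);return r
for pp in(pts[:4],pts):
  for fz in(0,1):
    r=fit(pp,fz);print(r.x,r.fun)
```

```text
[   96.45    27.65 -4799.41  -200.18] [ 12.18  -1.53 -11.89  -1.63  20.24   1.5  -20.52   1.53   0.11]
[ 493.01 -189.04   80.    -23.3 ] [ 26.96   0.76 -26.55   0.43  45.06   0.66 -45.09   0.31  -0.31]
[ 491.38 -191.39   44.64  -25.16] [ 25.24   2.2  -26.28   1.04  42.69   2.62 -44.06   0.87  -2.78  -0.49
  -4.35   0.65  -2.67   3.18   0.4   11.75  -3.54]
[ 492.89 -189.68   80.    -23.31] [ 26.54   0.86 -26.97   0.53  44.63   0.77 -45.51   0.4   -1.21  -0.59
  -2.21   0.32  -0.75   0.21  -0.8   -0.3   -0.78]
```

Run:
```python
from h import *
from scipy.optimize import least_squares
np.set_printoptions(precision=2,suppress=True)
T,S,C=cam('top'),cam('side'),wcam('w2.npy')
pts=[(C,(268.8,108.2),(-70.5,-20,0)),(C,(295.2,108.2),(-70.5,20,0)),(C,(260,105.4),(-70.5,-33,8)),(C,(304.6,105.2),(-70.5,33,8)),
(T,(319.6,244.6),(-70.5,20,0)),(T,(333.6,249.4),(-70.5,-20,0)),(T,(362,193),(148,0,121)),(S,(277.6,133),(148,0,121))]
for pp in(pts[:4],pts):
  for fz in(0,1):
    def res(p):
        q0=np.array([p[0],p[1],80 if fz else p[2]]); R=bedR(p[3])
        a=proj(C,q0+R@np.array([60,0,0.]))[0]
        return np.concatenate([(proj(c,q0+R@np.array(q))[0]-uv) for c,uv,q in pp]+[[a[0]-281.8]])
    r=least_squares(res,[492,-192,80,-22.5]);print(r.x,r.fun)
```

```text
[ 491.81 -188.17   69.45  -22.91] [ 0.02 -0.04  0.14  0.1  -0.12 -0.24 -0.19  0.19  0.14]
[ 492.42 -188.53   80.    -22.91] [-0.28 -0.    0.45  0.14 -0.64 -0.27  0.33  0.16  0.14]
[ 492.46 -189.25   81.34  -22.97] [-0.71  0.15  0.1   0.32 -1.09 -0.13  0.    0.35 -1.19 -0.35 -2.14  0.49
 -0.97  0.24 -0.72 -0.7  -0.37]
[ 492.4  -189.3    80.    -23.01] [-0.68  0.18  0.04  0.37 -1.04 -0.11 -0.08  0.41 -1.25 -0.34 -2.22  0.5
 -1.06  0.35 -0.68 -0.23 -0.46]
```

```bash
python3 -m inch '[[0.05,0.006,0,0,0,0,0],[0.1,0.006,0,0,0,0,0],[0.113,0.006,0,0,0,0,0],[0.113,0.006,0,0,0,0,0],[0.113,0.006,0.01,0,0,0,0]]'; python3 -m inch '[[0,0,0.015,0,0,0,0],[0,0,0.03,0,0,0,0],[0,0,0.045,0,0,0,0],[0,0,0.06,0,0,0,0],[0,0,0.075,0,0,0,0]]'
python3 - <<'E'
from h import *
save('side','s3')
im=cv2.imread('pics/s3.png');cv2.imwrite('pics/s3z.png',cv2.resize(im[60:240,220:380],None,fx=3.3,fy=3.3))
E
```

```text
time: 4.68
tool_pos: [532.4, -204.7, 228.0]
tcp_rot: [[0.004, 0.386, 0.923], [-0.001, 0.923, -0.386], [-1.0, 0.001, 0.004]]
wrist_force: [0.8, -0.9, 0.3]
opening: 3.6
time: 5.3
tool_pos: [599.7, -233.7, 228.0]
tcp_rot: [[-0.001, 0.387, 0.922], [0.001, 0.922, -0.387], [-1.0, 0.0, -0.002]]
wrist_force: [-6.4, 1.2, 3.2]
opening: 0.3
```

View pics/s3z.png

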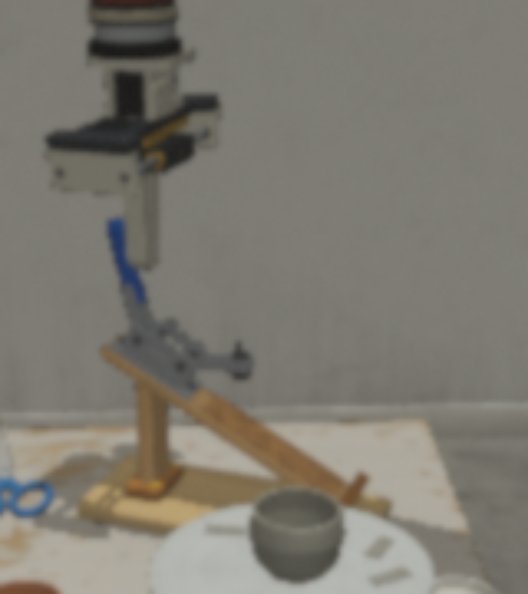

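```bash
python3 -m inch '[[0,0,0.012,0,0,0,0],[0,0,0.022,0,0,0,0],[0,0,0.03,0,0,0,0],[0,0,0.034,0,0,0,0],[0,0,0.034,0,0,0,0]]'; python3 -m inch '[[0,0,0.003,0,0,0,0],[0,0,0.006,0,0,0,0]]'
```

```text
time: 5.98
tool_pos: [631.3, -246.8, 226.2]
tcp_rot: [[-0.0, 0.387, 0.922], [0.0, 0.922, -0.387], [-1.0, 0.0, -0.0]]
wrist_force: [-3.3, 1.1, -0.0]
opening: 0.5
time: 6.22
tool_pos: [636.2, -248.7, 225.9]
tcp_rot: [[-0.002, 0.387, 0.922], [0.001, 0.922, -0.387], [-1.0, 0.0, -0.002]]
wrist_force: [-7.5, 3.4, 3.6]
opening: 0.6
```

```bash
python3 -m inch '[[0,0,0.003,0,0,0,0],[0,0,0.003,0,0,0,0]]';python3 -m inch '[[0,0,0.003,0,0,0,0],[0,0,0.003,0,0,0,0]]'; python3 -m inch '[[0,0,0.003,0,0,0,0],[0,0,0.003,0,0,0,0]]'
```

```text
time: 6.48
tool_pos: [636.6, -248.9, 225.7]
tcp_rot: [[-0.008, 0.387, 0.922], [0.004, 0.922, -0.387], [-1.0, 0.0, -0.009]]
wrist_force: [-10.6, 4.3, 4.5]
opening: 0.7
time: 6.72
tool_pos: [637.0, -249.1, 225.5]
tcp_rot: [[-0.014, 0.387, 0.922], [0.007, 0.922, -0.387], [-1.0, 0.001, -0.015]]
wrist_force: [-14.8, 7.0, 7.0]
opening: 0.2
time: 6.98
tool_pos: [637.3, -249.2, 225.4]
tcp_rot: [[-0.02, 0.387, 0.922], [0.01, 0.922, -0.387], [-1.0, 0.001, -0.022]]
wrist_force: [-19.0, 8.2, 9.5]
opening: 0.7
```

```bash
python3 -m inch '[[0,0,-0.015,0,0,0,0],[-0.03,0,-0.025,0,0,0,0],[-0.08,0,-0.03,0,0,0,0.3],[-0.12,0.03,-0.06,0,0,0,0.6],[-0.13,0.06,-0.08,0,0,0,1]]'
python3 - <<'E'
from h import *
np.set_printoptions(precision=2,suppress=True)
p=np.array([492.4,-188.7,80]);R=bedR(-22.9)
a=1.25;h=np.array([148,0,20.]);d=np.array([np.sin(a),0,np.cos(a)])
for c in('side','wrist'):
    im=save(c,c+'4')[:,:,::-1].copy();C=cam(c)
    if c=='wrist': np.save('w4.npy',C['W'])
    q=proj(C,p+np.array([h,h+103*d])@R.T);cv2.line(im,tuple((q[0]+.5).astype(int)),tuple((q[1]+.5).astype(int)),(0,255,0),1)
    x0,y0=(220,80) if c=='side' else (150,60)
    cv2.imwrite(f'pics/{c}4z.png',cv2.resize(im[y0:y0+180,x0:x0+240],None,fx=3,fy=3))
s=read_state();print(s['time'],s['tool_pos'],s['tcp_rot'].T@(np.array([466,272.5,260])-s['tool_pos']),np.degrees(np.arctan2(s['tcp_rot'][1,2],s['tcp_rot'][0,2])))
E
```

```text
time: 7.6
tool_pos: [597.6, -167.1, 360.7]
tcp_rot: [[0.014, 0.388, 0.922], [-0.004, 0.922, -0.388], [-1.0, 0.002, 0.014]]
wrist_force: [0.4, 0.7, -0.6]
opening: 25.9
7.7 [ 598.22 -161.76  359.47] [  98.38  351.07 -288.14] -22.30092167298788
```

View pics/side4z.png

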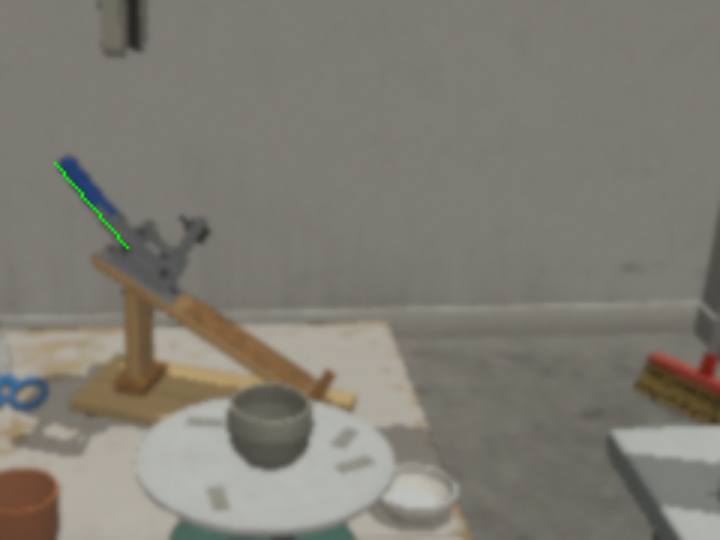

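View pics/wrist4z.png

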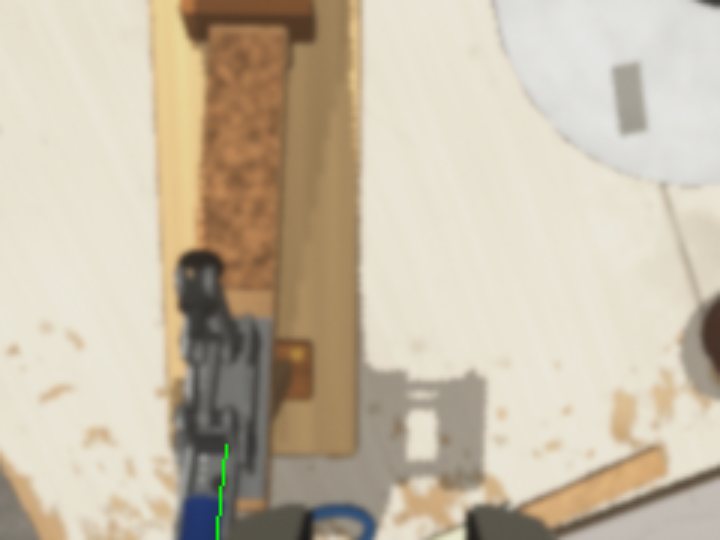

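```bash
python3 -m inch '[[0.01,0.045,-0.036,-3,0,0,1],[0.02,0.09,-0.072,-6,0,0,1],[0.03,0.135,-0.108,-9,0,0,1],[0.04,0.18,-0.144,-12,0,0,1],[0.05,0.225,-0.18,-15,0,0,1]]'
python3 - <<'E'
from h import *
s=read_state();print(s['tcp_rot'].T@(np.array([466,272.5,250])-s['tool_pos']),np.degrees(np.arctan2(s['tcp_rot'][1,2],s['tcp_rot'][0,2])))
E
```

```text
time: 8.32
tool_pos: [517.4, 112.0, 305.9]
tcp_rot: [[0.006, 0.134, 0.991], [0.001, 0.991, -0.134], [-1.0, 0.001, 0.005]]
wrist_force: [1.6, 1.0, -0.2]
opening: 84.0
[ 55.65225064 152.07804068 -72.85356886] -7.725590750213645
```

```bash
python3 -m inch '[[0.01,0.045,-0.02,-3,0,0,1],[0.025,0.09,-0.04,-6,0,0,1],[0.045,0.135,-0.065,-9,0,0,1],[0.055,0.152,-0.073,-9,0,0,1],[0.055,0.152,-0.073,-9,0,0,1]]';  python3 -m inch '[[0,0,0,0,0,0,1]]'
cat > tl.py <<'E'
from h import *
import sys
np.set_printoptions(precision=2,suppress=True)
n=sys.argv[1]
C=cam('wrist'); s=read_state(); im=save('wrist',n); C2=cam('wrist'); np.save(n+'.npy',C['W'])
r=outline_of('wrist','tile'); m=r[0]['region'].astype(np.uint8);print(r[0]['confidence'],m.sum(),abs(C2['W']-C['W']).max())
cs,_=cv2.findContours(m,cv2.RETR_EXTERNAL,cv2.CHAIN_APPROX_NONE);c=max(cs,key=len)
rect=cv2.minAreaRect(c);b=cv2.boxPoints(rect);print(rect)
P=np.array([ray(C,q,42) for q in b]);print(P,np.linalg.norm(np.diff(np.vstack([P,P[:1]]),axis=0),axis=1))
h=cv2.convexHull(c)[:,0].astype(float);Q=np.array([ray(C,q,42)[:2] for q in h],np.float32);print('hull rect',cv2.minAreaRect(Q))
print(s['time'],s['tool_pos'],np.degrees(np.arctan2(s['tcp_rot'][1,2],s['tcp_rot'][0,2])))
v=im[:,:,::-1].copy();cv2.polylines(v,[(b+.5).astype(int)],True,(0,255,0),1)
x,y=b.min(0).astype(int)-25
x=max(x,0);y=max(y,0)
cv2.imwrite(f'pics/{n}z.png',cv2.resize(v[y:y+190,x:x+200],None,fx=3,fy=3,interpolation=cv2.INTER_CUBIC)); print('origin',x,y)
E
python3 tl.py w5
```

```text
time: 8.95
tool_pos: [464.5, 271.7, 250.0]
tcp_rot: [[0.001, -0.023, 1.0], [-0.0, 1.0, 0.023], [-1.0, -0.0, 0.001]]
wrist_force: [-0.4, -0.7, -0.3]
opening: 92.8
time: 9.07
tool_pos: [466.0, 269.0, 251.3]
tcp_rot: [[0.003, -0.018, 1.0], [-0.001, 1.0, 0.018], [-1.0, -0.001, 0.003]]
wrist_force: [1.0, -0.6, 0.1]
opening: 92.6
0.58 5078 0.18246442696118947
((279.5, 179.0), (108.0, 49.0), 90.0)
[[398.15 237.6   42.  ]
 [397.1  297.62  42.  ]
 [537.21 302.93  42.  ]
 [538.4  237.26  42.  ]] [ 60.03 140.21  65.68 140.25]
hull rect ((467.8255310058594, 268.7619934082031), (140.2487335205078, 61.068199157714844), 0.7577440142631531)
9.075 [466.   269.01 251.33] 1.0140776104809601
origin 230 100
```

View pics/w5z.png

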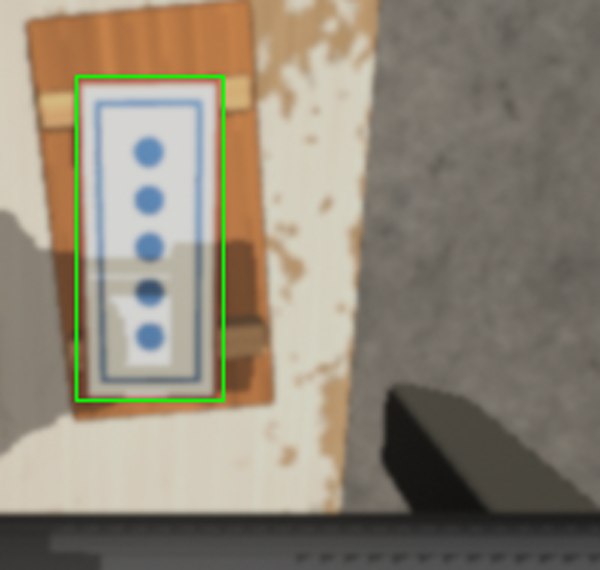

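```bash
python3 -m inch '[[0.055,0,0.002,0,0,0,1],[0.11,0,0.002,0,0,0,1],[0.165,0,0.002,0,0,0,1],[0.205,0,0.002,0,0,0,1],[0.22,0,0.002,0,0,0,1]]';  python3 -m inch '[[0.007,0,0,0,0,0,1],[0.012,0,0,0,0,0,1],[0.012,0,0,0,0,0,1]]'
python3 - <<'E'
from h import *
save('wrist','w6');s=read_state();print(s['tool_pos'],s['wrist_force'])
E
```

```text
time: 9.8
tool_pos: [465.9, 269.5, 29.1]
tcp_rot: [[-0.002, -0.02, 1.0], [-0.002, 1.0, 0.02], [-1.0, -0.002, -0.002]]
wrist_force: [-1.4, -0.8, 0.8]
opening: 92.7
time: 10.18
tool_pos: [466.4, 271.6, 19.5]
tcp_rot: [[0.002, -0.022, 1.0], [0.001, 1.0, 0.022], [-1.0, 0.001, 0.002]]
wrist_force: [0.0, 1.1, 0.3]
opening: 93.1
[466.43920688 271.63160244  19.61943506] [-0.13922474  0.37940832  0.28357807]
```

View pics/w6.png

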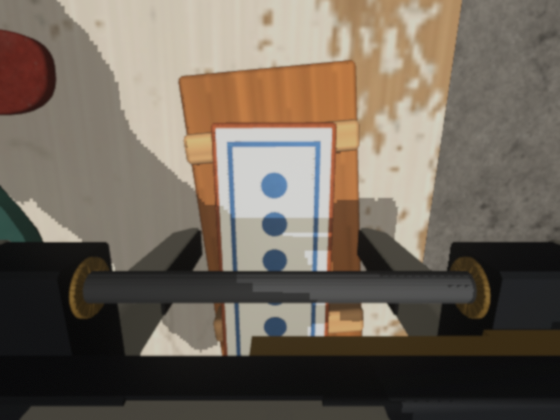

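```bash
python3 -m inch '[[0.002,-0.001,0.001,0,0,0,0.8],[0.002,-0.001,0.001,0,0,0,0.5],[0.002,-0.001,0.001,0,0,0,0.5],[0.002,-0.001,0.001,0,0,0,0.5],[0.002,-0.001,0.001,0,0,0,0.5]]' 30; python3 -m inch '[[0,0,0,0,0,0,0.4],[0,0,0,0,0,0,0.4],[0,0,0,0,0,0,0.4]]' 30
python3 - <<'E'
from h import *
C=cam('wrist');im=save('wrist','w7');s=read_state();print(s['tool_pos'],s['wrist_force'],s['opening'],s['tcp_rot'])
print(ray(C,(275,125),42))
E
```

```text
time: 10.85
tool_pos: [466.8, 270.1, 16.7]
tcp_rot: [[-0.0, -0.022, 1.0], [-0.0, 1.0, 0.022], [-1.0, -0.0, -0.0]]
wrist_force: [-0.2, -0.6, 1.6]
opening: 59.8
time: 11.22
tool_pos: [466.8, 270.1, 16.7]
tcp_rot: [[-0.0, -0.022, 1.0], [-0.0, 1.0, 0.022], [-1.0, -0.0, -0.0]]
wrist_force: [-0.2, -2.1, 1.9]
opening: 59.5
[466.75473891 270.14609461  16.69825391] [ 0.06023527 -1.07893803  2.49365284] 59.54258562952187 [[-1.26878818e-04 -2.19015870e-02  9.99760123e-01]
 [-2.55170039e-04  9.99760100e-01  2.19015541e-02]
 [-9.99999959e-01 -2.52329986e-04 -1.32437008e-04]]
[399.69774751 266.60623473  42.        ]
```

View pics/w7.png

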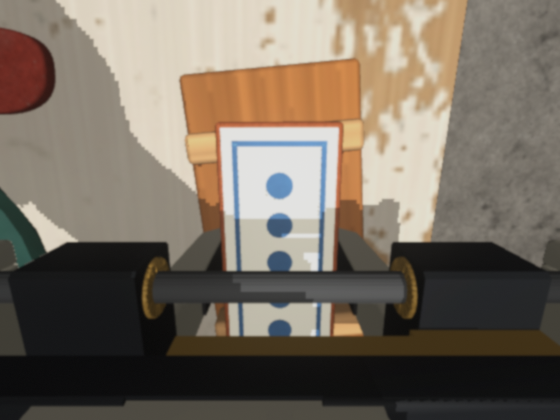

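Run:
```python
from h import *
im=cv2.imread('pics/w7.png')
v=cv2.resize(im[105:255,195:365],None,fx=4,fy=4,interpolation=cv2.INTER_CUBIC)
C=cam('wrist');s=read_state()
# predicted tile outline
for e in (0,2):
  P=[(s['tool_pos'][0]+e+a,s['tool_pos'][1]+b,42) for a,b in((-70,-30),(-70,30),(70,30),(70,-30))]
  q=proj(C,P);print(q)
  cv2.polylines(v,[((q-[195,105]+.5)*4).astype(int)],True,(0,255,0) if e==0 else (0,0,255),1)
cv2.imwrite('pics/w7z.png',v[:600]); print(camera_info('wrist').keys())
```

```text
[[217.19606913 117.04422229]
 [348.40331542 120.01166621]
 [329.28495417 373.93486517]
 [224.2181584  371.92197768]]
[[217.32093124 121.57628869]
 [348.06348408 124.52518388]
 [329.06684805 376.83167225]
 [224.29823903 374.82862981]]
dict_keys(['vfov', 'cx', 'cy', 'world_to_cam'])
```

View pics/w7z.png

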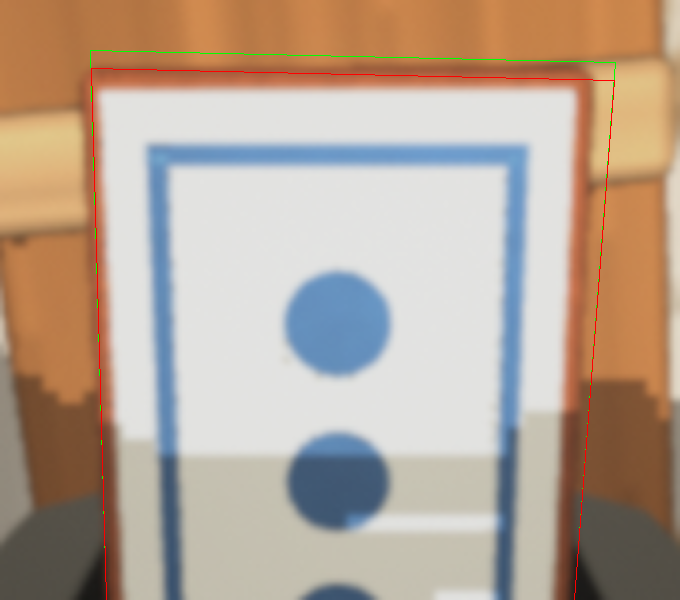

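```bash
cat > go.py <<'E'
from h import *
import sys
from scipy.spatial.transform import Rotation as Ro
np.set_printoptions(precision=1,suppress=True)
p0=np.array([492.4,-188.7,80]);R0=bedR(-22.9)
Rt=np.column_stack([-R0[:,2],R0[:,1],R0[:,0]])
def rel(pos,R):
    s=read_state();A=s['tcp_rot'];U,_,V=np.linalg.svd(A);A=U@V
    return A.T@(np.array(pos)-s['tool_pos']), Ro.from_matrix(A.T@R).as_rotvec(degrees=True)
if __name__=='__main__':
    b=np.array(eval(sys.argv[1]),float)  # desired TCP in bed frame
    print('TCP target',p0+R0@b,*rel(p0+R0@b,Rt)); s=read_state();print('now in bed',R0.T@(s['tool_pos']-p0),s['wrist_force'],s['opening'])
E
python3 -m inch '[[-0.05,0,0,0,0,0,0.4],[-0.1,0,0,0,0,0,0.4],[-0.15,-0.01,0,0,0,0,0.4],[-0.2,-0.03,0,0,0,0,0.4],[-0.24,-0.06,0,0,0,0,0.4]]'; python3 go.py '[8,0,100]'
```

```text
time: 11.9
tool_pos: [467.9, 211.0, 258.3]
tcp_rot: [[0.001, -0.024, 1.0], [0.001, 1.0, 0.024], [-1.0, 0.001, 0.001]]
wrist_force: [1.7, -0.3, -2.0]
opening: 59.6
TCP target [ 455.7 -173.2  172.1] [  85.6 -383.9  -21.7] [ 23.8 -27.5  -6. ]
now in bed [-73.6 358.6 241. ] [ 1.7 -0.3 -2. ] 59.58637598397824
```

```bash
python3 -m inch '[[0,-0.048,-0.003,3,-3.4,-0.75,0.4],[0,-0.096,-0.006,6,-6.9,-1.5,0.4],[0,-0.144,-0.008,9,-10.3,-2.2,0.4],[0,-0.192,-0.011,12,-13.7,-3,0.4],[0,-0.24,-0.014,15,-17.2,-3.8,0.4]]'; python3 go.py '[8,0,100]'
```

```text
time: 12.52
tool_pos: [458.6, -31.2, 256.4]
tcp_rot: [[0.287, 0.245, 0.926], [-0.098, 0.969, -0.226], [-0.953, -0.026, 0.302]]
wrist_force: [0.5, 0.2, -1.4]
opening: 60.0
TCP target [ 455.7 -173.2  172.1] [  93.3 -136.2    3.9] [  8.6 -10.3  -2. ]
now in bed [  1.2 132.  199.1] [ 0.5  0.2 -1.4] 60.00475459579684
```

```bash
python3 -m inch '[[0,-0.045,0,3,-3.4,-0.7,0.4],[0.01,-0.09,0.001,6,-7,-1.4,0.4],[0.03,-0.125,0.002,8.6,-10.3,-2,0.4],[0.05,-0.136,0.003,8.6,-10.3,-2,0.4],[0.05,-0.136,0.003,8.6,-10.3,-2,0.4]]'; python3 -m inch '[[0,0,0,0,0,0,0.4]]'; python3 go.py '[6,0,40]'
python3 - <<'E'
from h import *
save('wrist','w8');im=save('side','s8');np.save('w8.npy',cam('wrist')['W'])
cv2.imwrite('pics/s8z.png',cv2.resize(im[40:240,200:400,::-1],None,fx=3,fy=3))
E
```

```text
time: 13.15
tool_pos: [441.7, -168.2, 211.9]
tcp_rot: [[0.428, 0.391, 0.815], [-0.182, 0.921, -0.346], [-0.885, -0.0, 0.465]]
wrist_force: [0.9, 0.6, -0.6]
opening: 59.8
time: 13.28
tool_pos: [443.5, -166.7, 213.6]
tcp_rot: [[0.432, 0.386, 0.815], [-0.181, 0.922, -0.341], [-0.884, 0.0, 0.468]]
wrist_force: [0.0, -0.8, -1.6]
opening: 59.9
TCP target [ 480.  -183.5  118.1] [103.2  -1.4  -9.3] [ 0.2 -0.1 -0.1]
now in bed [ 15.4   1.3 143.1] [ 0.  -0.8 -1.6] 59.92728882868967
```

View pics/w8.png

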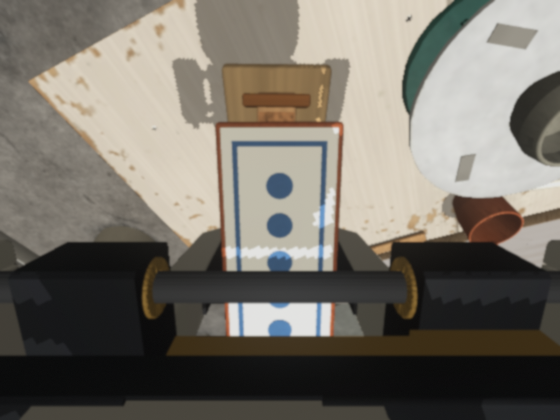

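View pics/s8z.png

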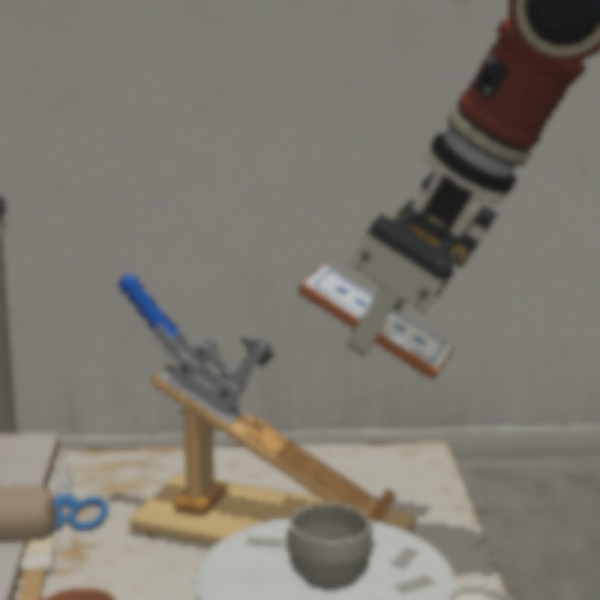

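Run:
```python
from h import *
from go import p0,R0
im=cv2.imread('pics/w8.png')
C=wcam('w8.npy')
v=cv2.resize(im[55:130,210:350],None,fx=5,fy=5,interpolation=cv2.INTER_CUBIC)
for l in [[(-70.5,33,8),(-70.5,-33,8),(-70.5,-33,0),(-70.5,33,0)],[(-70.5,20,0),(0,20,0),(0,-20,0),(-70.5,-20,0)]]:
    q=proj(C,p0+np.array(l,float)@R0.T); cv2.polylines(v,[((q-[210,55]+.5)*5).astype(int)],True,(0,255,0),1); print(q)
cv2.imwrite('pics/w8z.png',v)
```

```text
[[311.4 106. ]
 [243.4 105.7]
 [244.3 106.3]
 [310.6 106.5]]
[[297.5 106.5]
 [296.3 176.6]
 [258.3 176.5]
 [257.4 106.3]]
```

View pics/w8z.png

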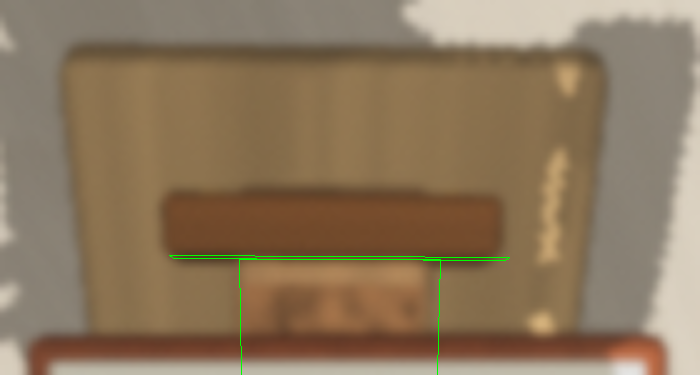

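```bash
python3 -m inch '[[0.035,-0.0022,-0.012,0,0,0,0.4],[0.07,-0.0022,-0.012,0,0,0,0.4],[0.1,-0.0022,-0.012,0,0,0,0.4],[0.125,-0.0022,-0.012,0,0,0,0.4],[0.136,-0.0022,-0.012,0,0,0,0.4]]'; python3 -m inch '[[0,0,0,0,0,0,0.4]]'; python3 go.py '[3,-1,-13]'
python3 - <<'E'
from h import *
save('wrist','w9');im=save('side','s9');np.save('w9.npy',cam('wrist')['W'])
cv2.imwrite('pics/s9z.png',cv2.resize(im[100:240,210:370,::-1],None,fx=4,fy=4))
w=cv2.imread('pics/w9.png');cv2.imwrite('pics/w9z.png',cv2.resize(w[50:190,200:360],None,fx=4,fy=4,interpolation=cv2.INTER_CUBIC))
E
```

```text
time: 14.0
tool_pos: [495.1, -188.2, 131.7]
tcp_rot: [[0.395, 0.385, 0.834], [-0.165, 0.923, -0.348], [-0.904, -0.0, 0.428]]
wrist_force: [-3.7, 1.2, 0.9]
opening: 59.6
time: 14.12
tool_pos: [495.8, -188.8, 131.6]
tcp_rot: [[0.395, 0.387, 0.833], [-0.166, 0.922, -0.349], [-0.903, -0.001, 0.429]]
wrist_force: [0.3, -0.1, -2.3]
opening: 59.5
TCP target [ 500.1 -193.    69.9] [ 58.1  -2.2 -21.4] [ 0.2 -2.6 -0. ]
now in bed [27.   1.3 44. ] [ 0.3 -0.1 -2.3] 59.471477212195886
```

View pics/w9z.png

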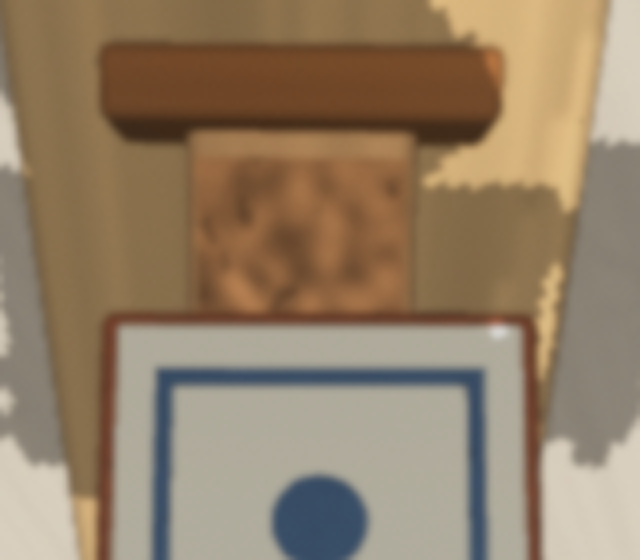

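View pics/s9z.png

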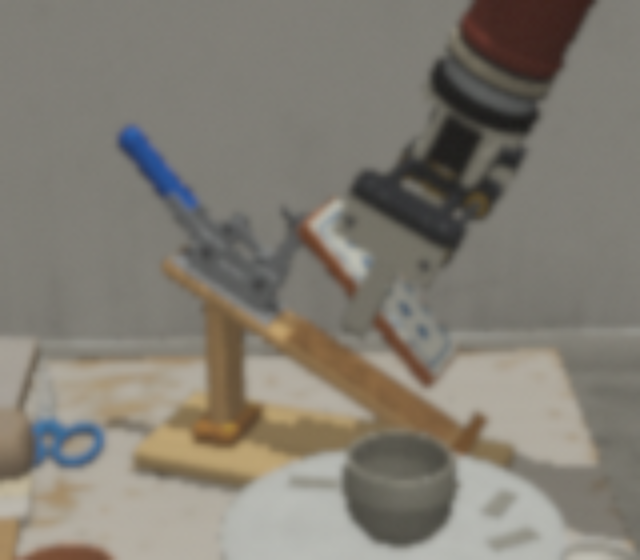

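Run:
```python
from h import *
s=read_state();print(s['time'],s['joints'],s['qvel'],s['tool_pos'],s['wrist_force'],s['torque'])
```

```text
14.225 [ 11.9559274   24.95550759   6.98191239 129.45408221 -61.88184763
   0.77801331 146.67111689] [ 0.37303488 -0.50725723  0.03154853  0.04526853 -0.62128659  0.04195073
  1.03585707] [ 495.72153485 -189.2593571   132.33768969] [-0.47591121 -0.56093043 -1.77452791] [ 0.22430579  0.56897164 -0.00194307]
```

View pics/w9.png

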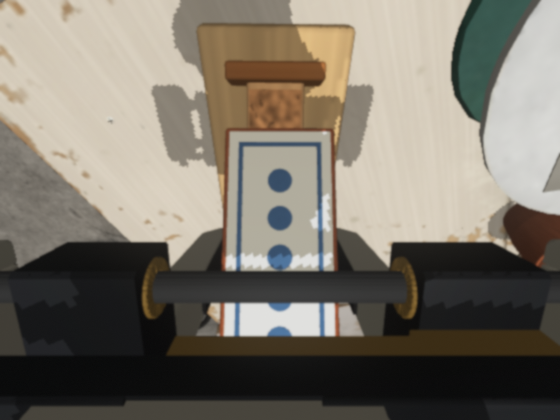

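```bash
sed -i 's/^if __name__/def leanR(a):\n    R=bedR(-22.9,a); return np.column_stack([-R[:,2],R[:,1],R[:,0]])\nif __name__/; s/rel(p0+R0@b,Rt))/rel(p0+R0@b,leanR(float(sys.argv[2]))))/' go.py; python3 go.py '[0,-1,70]' 12
```

```text
TCP target [ 461.7 -176.8  141.8] [-24.1  -1.7 -28.6] [ 0.2 13.5  0. ]
now in bed [27.5  0.8 44.7] [-0.5 -0.6 -1.8] 59.78816579960297
```

```bash
python3 -m inch '[[-0.01,-0.001,-0.015,0,3,0,0.4],[-0.024,-0.002,-0.029,0,6,0,0.4]]'; python3 go.py '[0,-1,70]' 12;  python3 -c "
from h import *
print(read_state()['joints'])"
```

```text
time: 14.48
tool_pos: [460.0, -177.4, 141.7]
tcp_rot: [[0.304, 0.388, 0.87], [-0.129, 0.922, -0.365], [-0.944, -0.001, 0.331]]
wrist_force: [0.7, -0.2, -2.7]
opening: 59.6
TCP target [ 461.7 -176.8  141.8] [0.4 1.2 1.3] [0.1 7.3 0. ]
now in bed [-1.3 -2.2 70.6] [ 0.7 -0.2 -2.7] 59.63308472194896
[ -7.41578733  24.89015721  34.29075192 129.43203716 -54.56634194
  16.47946512 140.25812729]
```

```bash
python3 -m inch '[[0,0.001,0.001,0,3.6,0,0.4],[0,0.001,0.001,0,7.3,0,0.4],[0,0.001,0.001,0,7.3,0,0.4]]'; python3 go.py '[0,-1,20]' 12;  python3 - <<'E'
from h import *
print(read_state()['joints'])
w=save('wrist','w10')[:,:,::-1];im=save('side','s10');np.save('w10.npy',cam('wrist')['W'])
cv2.imwrite('pics/s10z.png',cv2.resize(im[90:240,210:370,::-1],None,fx=4,fy=4))
cv2.imwrite('pics/w10z.png',cv2.resize(w[50:190,200:360],None,fx=4,fy=4,interpolation=cv2.INTER_CUBIC))
E
```

```text
time: 14.85
tool_pos: [463.3, -177.2, 142.1]
tcp_rot: [[0.194, 0.386, 0.902], [-0.085, 0.923, -0.376], [-0.977, -0.003, 0.212]]
wrist_force: [-0.3, -0.1, -2.1]
opening: 59.8
TCP target [ 483.4 -186.    97.7] [48.1 -0.2 11.9] [0.3 0.2 0.1]
now in bed [ 1.6 -0.8 69.5] [-0.3 -0.1 -2.1] 59.80405992277691
[-13.25529021  29.18429753  44.74097711 123.149866   -44.68145535
  29.80513986 131.05009507]
```

View pics/w10z.png

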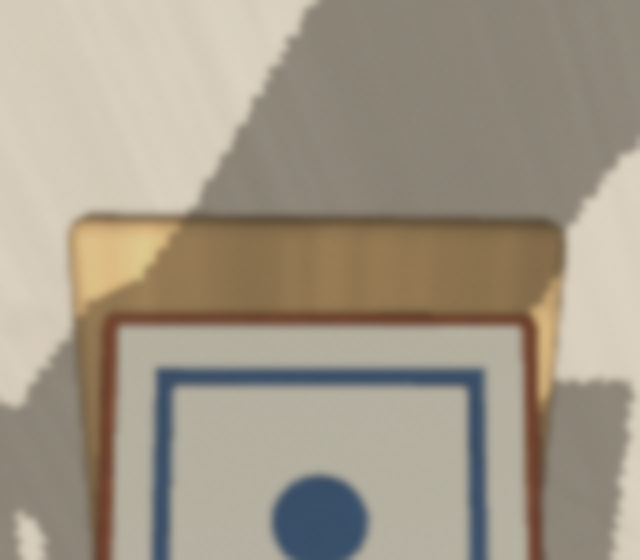

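View pics/s10z.png

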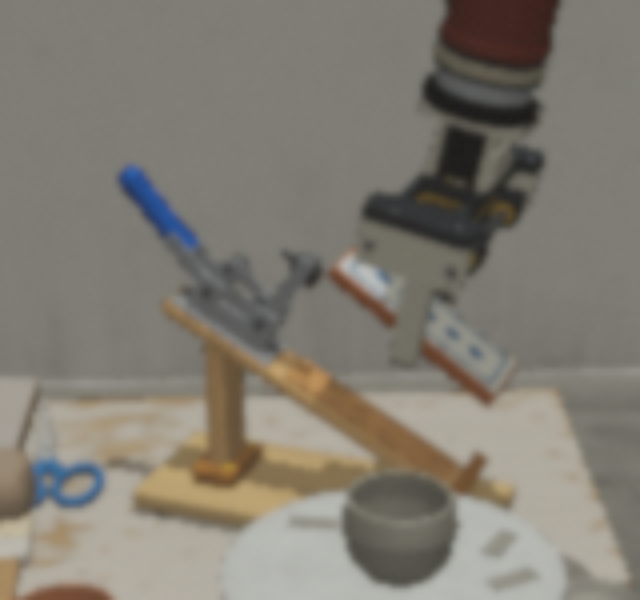

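Run:
```python
from h import *
from scipy.optimize import least_squares
# camera in tool coords
f=210/np.tan(np.radians(70.5983003149764/2)); c=np.array([279.26,201.25])
Rm=np.array([[0.001,1,0],[-.241,0,.97],[.97,-.001,.241]]); o=np.array([-166,0,-66.])
P=lambda p:(lambda q:f*q[:,:2]/q[:,2:]+c)((np.atleast_2d(p)-o)@Rm.T)
a=cv2.imread('pics/w7.png');b=cv2.imread('pics/w10.png')
def blobs(im):
    hsv=cv2.cvtColor(im,cv2.COLOR_BGR2HSV)
    m=((hsv[:,:,0]>95)&(hsv[:,:,0]<125)&(hsv[:,:,1]>70)).astype(np.uint8);m[250:]=0
    n,l,st,ce=cv2.connectedComponentsWithStats(m)
    return [(st[i][4],st[i][:4],ce[i].round(1)) for i in range(1,n) if st[i][4]>200]
for im in(a,b):
    for x in blobs(im): print(*x)
```

```text
1117 [232 142  95 108] [279.  176.6]
498 [267 173  25  25] [279.  185.4]
431 [268 214  23  23] [279.1 224.9]
716 [237 143  85 107] [280.3 185.5]
373 [269 170  22  21] [279.4 180.1]
403 [269 207  22  23] [279.4 217.7]
```

Run:
```python
from h import *
from scipy.optimize import least_squares
f=210/np.tan(np.radians(70.5983003149764/2)); c=np.array([279.26,201.25])
Rm=np.array([[0.001,1,0],[-.241,0,.97],[.97,-.001,.241]]); o=np.array([-166,0,-66.])
P=lambda p:(lambda q:f*q[:,:2]/q[:,2:]+c)((np.atleast_2d(p)-o)@Rm.T)
def back(uv,x):
    d=Rm.T@np.append((np.array(uv)-c)/f,1); return o+d*(x-o[0])/d[0]
for X in(-25.3,-22,-20):
    A=[(232,141.9),(326.8,141.9),(279,185.4),(279.1,224.9)]; B=[(238.8,142),(321.2,142),(279.4,180.1),(279.4,217.7)]
    p=np.array([back(u,X) for u in A]); piv=np.array([-19,0,0])
    def tf(v):
        ph=v[0];d=p-piv;q=d.copy();q[:,0]=np.cos(ph)*d[:,0]-np.sin(ph)*d[:,2];q[:,2]=np.sin(ph)*d[:,0]+np.cos(ph)*d[:,2]; return q+piv+[v[1],0,v[2]]
    r=least_squares(lambda v:(P(tf(v))-B).ravel(),[0,0,0]);print(X,p.round(1).tolist(),np.degrees(r.x[0]),r.x[1:],r.fun.round(2))
```

```text
-25.3 [[-25.3, -22.2, -59.5], [-25.3, 22.0, -59.5], [-25.3, -0.3, -38.9], [-25.3, -0.2, -18.9]] 17.234752662156094 [3.62864864 0.22380876] [-0.52 -0.02 -0.63 -0.04 -0.35  0.01 -0.29  0.05]
-22 [[-22.0, -22.7, -59.4], [-22.0, 22.5, -59.4], [-22.0, -0.3, -38.3], [-22.0, -0.2, -17.8]] 17.23479958798864 [ 4.32716071 -0.72297609] [-0.52 -0.02 -0.63 -0.04 -0.35  0.01 -0.29  0.05]
-20 [[-20.0, -23.0, -59.3], [-20.0, 22.8, -59.3], [-20.0, -0.3, -37.9], [-20.0, -0.2, -17.1]] 17.234867973874557 [ 4.75046145 -1.29679886] [-0.52 -0.02 -0.63 -0.04 -0.35  0.01 -0.29  0.05]
```

```bash
python3 go.py '[-1,-1,3]' 11
```

```text
TCP target [ 489.9 -188.7   82.2] [64.4 -0.1 17.7] [0.1 1.1 0. ]
now in bed [-0.4 -0.9 69.7] [ 0.4 -0.4 -1.5] 59.58484529741033
```

```bash
python3 -m inch '[[0.015,0,0.004,0,0.5,0,0.4],[0.03,0,0.008,0,1,0,0.4],[0.045,0,0.0125,0,1.1,0,0.4],[0.058,0,0.016,0,1.1,0,0.4],[0.064,0,0.0177,0,1.1,0,0.4]]';python3 -m inch '[[0,0,0,0,0,0,0.4]]'; python3 go.py '[-1,-1,-9]' 11;  python3 - <<'E'
from h import *
print(read_state()['joints'])
w=save('wrist','w11')[:,:,::-1];im=save('side','s11');np.save('w11.npy',cam('wrist')['W'])
cv2.imwrite('pics/s11z.png',cv2.resize(im[90:240,210:370,::-1],None,fx=4,fy=4))
cv2.imwrite('pics/w11z.png',cv2.resize(w[80:220,200:360],None,fx=4,fy=4,interpolation=cv2.INTER_CUBIC))
E
```

```text
time: 15.58
tool_pos: [490.2, -189.3, 81.2]
tcp_rot: [[0.174, 0.388, 0.905], [-0.075, 0.922, -0.381], [-0.982, -0.002, 0.189]]
wrist_force: [0.8, 0.6, -2.6]
opening: 59.7
time: 15.7
tool_pos: [490.1, -189.2, 81.9]
tcp_rot: [[0.175, 0.388, 0.905], [-0.075, 0.922, -0.381], [-0.982, -0.001, 0.19]]
wrist_force: [-0.2, 0.3, -1.5]
opening: 60.2
TCP target [ 495.1 -190.9   71.6] [11.2  0.4  3.2] [ 0.1 -0.   0.1]
now in bed [-0.8 -1.4  2.6] [-0.2  0.3 -1.5] 60.17662085980668
[ -5.75855961  36.38754614  36.13260791 120.93510404 -52.37481304
  26.05220256 137.14349725]
```

View pics/w11z.png

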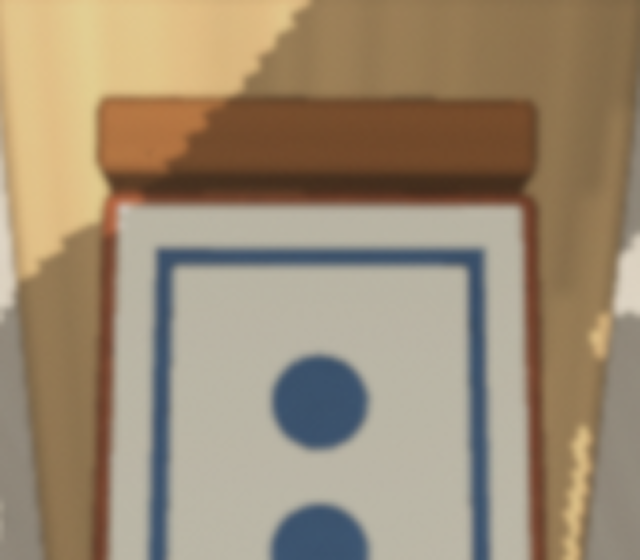

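View pics/s11z.png

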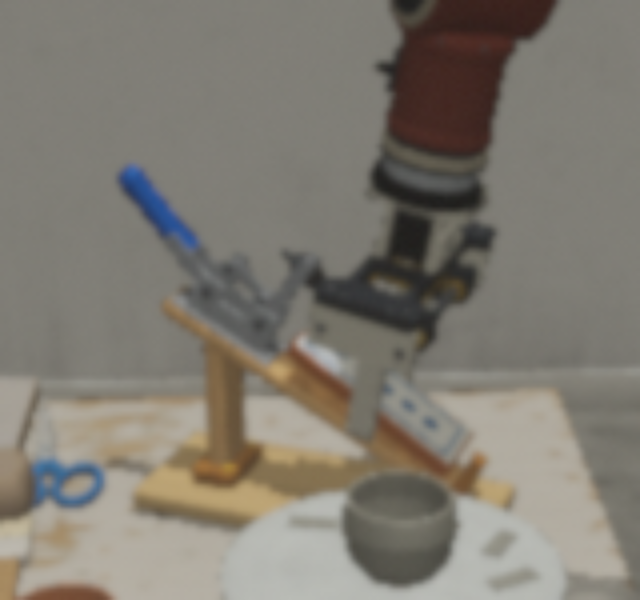

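```bash
python3 -m inch '[[0.004,-0.0006,0.001,0,0,0,0.4],[0.007,-0.0006,0.002,0,0,0,0.4],[0.007,-0.0006,0.002,0,0,0,0.4]]';python3 -m inch '[[0.002,0,0.0006,0,0,0,0.4],[0.002,0,0.0006,0,0,0,0.4]]';python3 -m inch '[[0.002,0,0.0006,0,0,0,0.4],[0.002,0,0.0006,0,0,0,0.4]]'; python3 go.py '[-1,-1,-9]' 11
```

```text
time: 16.18
tool_pos: [493.1, -190.9, 75.8]
tcp_rot: [[0.175, 0.388, 0.905], [-0.075, 0.922, -0.38], [-0.982, -0.001, 0.191]]
wrist_force: [-0.8, -0.3, -2.4]
opening: 59.5
time: 16.42
tool_pos: [494.0, -191.3, 74.0]
tcp_rot: [[0.175, 0.388, 0.905], [-0.075, 0.922, -0.38], [-0.982, -0.001, 0.191]]
wrist_force: [-0.4, -0.1, -0.9]
opening: 59.9
time: 16.68
tool_pos: [495.1, -191.8, 72.5]
tcp_rot: [[0.176, 0.388, 0.905], [-0.075, 0.922, -0.38], [-0.982, -0.001, 0.191]]
wrist_force: [-0.8, 0.6, 1.3]
opening: 59.6
TCP target [ 495.1 -190.9   71.6] [ 0.8  0.8 -0.5] [0.1 0.  0. ]
now in bed [-0.2 -1.8 -8.4] [-0.8  0.6  1.3] 59.608193936745785
```

```bash
python3 -m inch '[[0.001,0,0.0003,0,0,0,0.4],[0.002,0,0.0006,0,0,0,0.4],[0.002,0,0.0006,0,0,0,0.4]]' 12; python3 -m inch '[[0.001,0,-0.002,0,0,0,0.4],[0.0015,0,-0.004,0,0,0,0.4],[0.0015,0,-0.004,0,0,0,0.4]]' 12; python3 go.py '[-6.5,-1,-9]' 11
```

```text
time: 17.05
tool_pos: [495.7, -192.0, 70.2]
tcp_rot: [[0.175, 0.388, 0.905], [-0.075, 0.922, -0.38], [-0.982, -0.001, 0.191]]
wrist_force: [-0.1, 0.4, -0.8]
opening: 59.6
time: 17.42
tool_pos: [491.8, -190.4, 67.8]
tcp_rot: [[0.174, 0.388, 0.905], [-0.075, 0.922, -0.381], [-0.982, -0.001, 0.19]]
wrist_force: [-1.6, -0.6, -1.6]
opening: 59.8
TCP target [ 490.6 -189.    69. ] [-1.5  0.8 -1.4] [ 0.1 -0.1  0. ]
now in bed [ -5.6  -1.8 -10.8] [-1.6 -0.6 -1.6] 59.809688997635206
```

Run:
```python
from h import *
w=save('wrist','w12')[:,:,::-1];im=save('side','s12');np.save('w12.npy',cam('wrist')['W'])
cv2.imwrite('pics/s12z.png',cv2.resize(im[110:240,220:360,::-1],None,fx=5,fy=5)[:600])
cv2.imwrite('pics/w12z.png',cv2.resize(w[80:220,200:360],None,fx=4,fy=4,interpolation=cv2.INTER_CUBIC))
```

```text
(no output)
```

View pics/w12z.png

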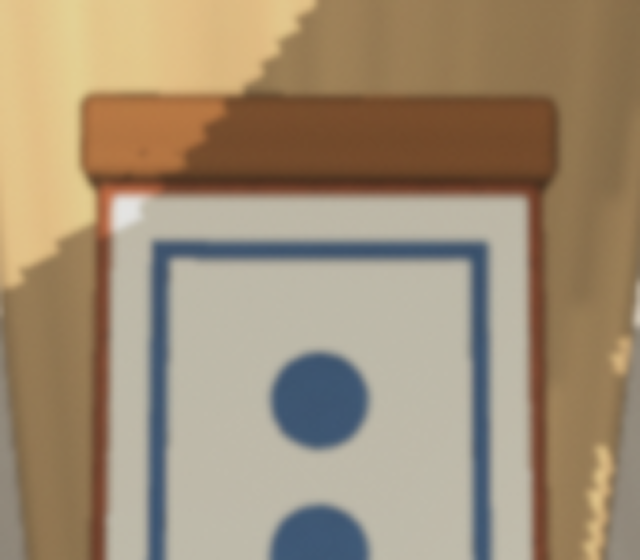

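View pics/s12z.png

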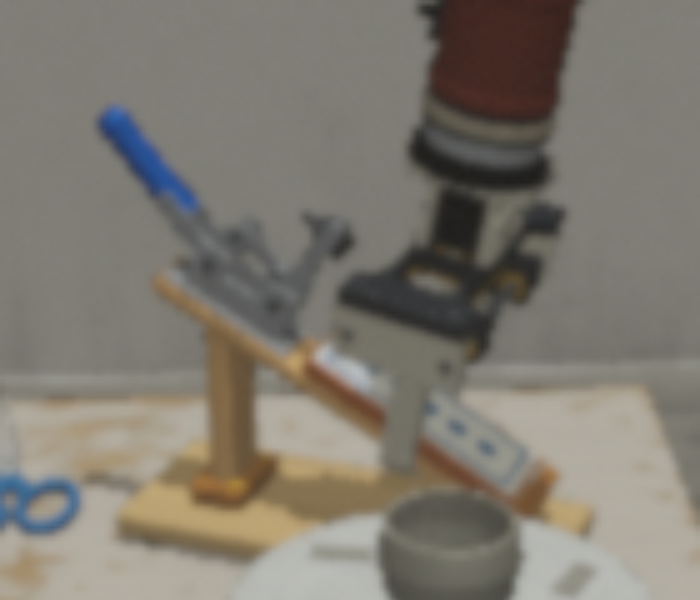

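```bash
python3 -m inch '[[0.001,0,-0.001,0,0,0,0.4],[0.0015,0,-0.001,0,0,0,0.4],[0.0015,0,-0.001,0,0,0,0.4]]' 12; python3 -m inch '[[0.0015,0,-0.0005,0,0,0,0.4],[0.0015,0,-0.0005,0,0,0,0.4]]' 12; python3 go.py '[-6.5,-1,-9]' 11
```

```text
time: 17.9
tool_pos: [491.9, -190.5, 66.6]
tcp_rot: [[0.176, 0.388, 0.905], [-0.075, 0.922, -0.38], [-0.982, -0.001, 0.191]]
wrist_force: [0.5, -0.0, 0.3]
opening: 60.3
time: 18.15
tool_pos: [491.9, -190.5, 65.5]
tcp_rot: [[0.177, 0.388, 0.905], [-0.075, 0.922, -0.38], [-0.981, -0.001, 0.192]]
wrist_force: [-1.2, 1.2, 5.1]
opening: 60.2
TCP target [ 490.6 -189.    69. ] [-3.8  0.8 -1. ] [0.1 0.1 0. ]
now in bed [ -6.6  -1.8 -12.9] [-1.2  1.2  5.1] 60.21718868596053
```

```bash
python3 -m inch '[[0,0,0,0,0,0,0.7],[0,0,0,0,0,0,0.75],[0,0,0,0,0,0,0.85],[0,0,0,0,0,0,1]]' 12; python3 -m inch '[[-0.01,0,0,0,0,0,1],[-0.04,0,0,0,0,0,1],[-0.08,0,-0.01,0,0,0,1],[-0.12,0,-0.015,0,0,0,1],[-0.15,0,-0.02,0,0,0,1]]'; python3 -m inch '[[-0.04,0,0,0,0,0,1],[-0.06,0,0,0,0,0,1],[-0.06,0,0,0,0,0,1]]'; python3 go.py '[0,0,250]' 0
python3 - <<'E'
from h import *
w=save('wrist','w13')[:,:,::-1];np.save('w13.npy',cam('wrist')['W']);im=save('side','s13')
cv2.imwrite('pics/s13z.png',cv2.resize(im[110:240,220:360,::-1],None,fx=5,fy=5)[:600])
E
```

```text
time: 18.65
tool_pos: [491.5, -190.3, 64.8]
tcp_rot: [[0.175, 0.388, 0.905], [-0.075, 0.922, -0.38], [-0.982, -0.001, 0.191]]
wrist_force: [-0.6, 1.4, -0.2]
opening: 84.6
time: 19.27
tool_pos: [446.5, -171.5, 210.2]
tcp_rot: [[0.176, 0.388, 0.904], [-0.075, 0.922, -0.381], [-0.981, -0.001, 0.192]]
wrist_force: [0.3, 0.7, -0.1]
opening: 93.4
time: 19.65
tool_pos: [437.0, -167.1, 268.6]
tcp_rot: [[0.179, 0.387, 0.904], [-0.075, 0.922, -0.38], [-0.981, 0.0, 0.194]]
wrist_force: [-0.1, 0.3, 1.2]
opening: 93.0
TCP target [ 384.3 -143.   300.7] [-42.7   1.8 -50.6] [ 0.1 11.2 -0. ]
now in bed [ 36.   -1.7 194.5] [-0.1  0.3  1.2] 92.96040327645716
```

View pics/w13.png

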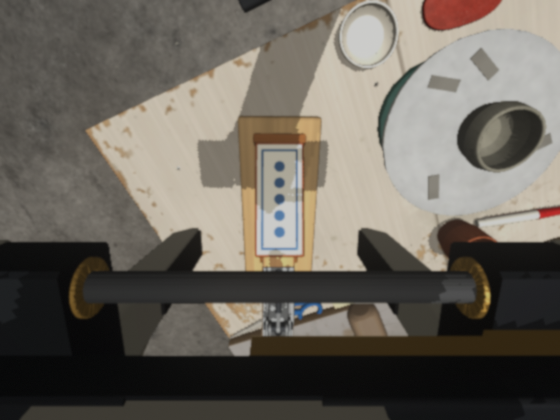

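View pics/s13z.png

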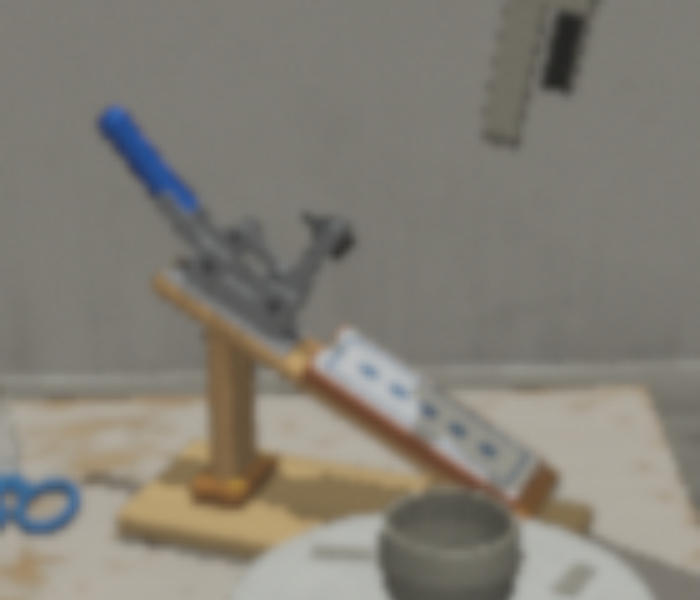

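Run:
```python
from h import *
w=cv2.imread('pics/w13.png')
cv2.imwrite('pics/w13z.png',cv2.resize(w[110:270,220:340],None,fx=3.7,fy=3.7,interpolation=cv2.INTER_CUBIC))
```

```text
(no output)
```

View pics/w13z.png

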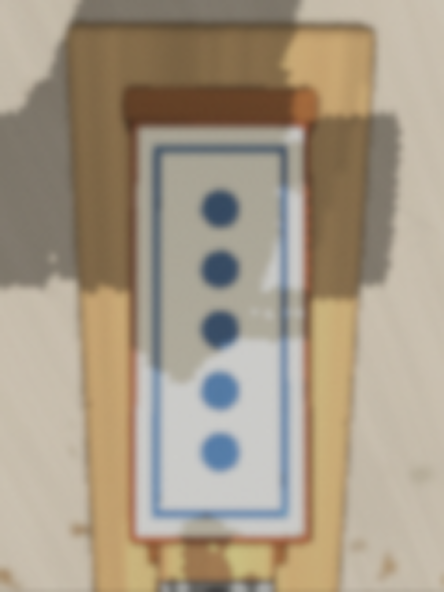

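```bash
cat > gu.py <<'E'
from go import *
a=np.radians(-22.9);U=np.array([np.cos(a),np.sin(a),0]);Y=np.array([-np.sin(a),np.cos(a),0])
def W(u,y,z): return np.array([492.4,-188.7,0])+u*U+y*Y+np.array([0,0,z])
u,y,z=eval(sys.argv[1]); s=read_state()
print('target',W(u,y,z),*rel(W(u,y,z),leanR(0))); d=s['tool_pos']-W(0,0,0);print('now u,y,z',d@U,d@Y,d[2],s['time'],s['wrist_force'],s['joints'])
E
python3 gu.py 228,-1,320
```

```text
target [ 702.  -278.3  320. ] [  2.5  -0.3 293.3] [ 0.1 10.9  0. ]
now u,y,z -60.44183155825977 -1.3051000111610604 266.7684136757328 19.75 [ 0.3 -0.1  0.1] [-30.8  18.5  64.  115.9 -24.8  47.2 113.2]
```

```bash
python3 -m inch '[[-0.02,0,0.03,0,2,0,0.8],[-0.02,0,0.08,0,4.5,0,0.5],[-0.02,0,0.13,0,7,0,0.2],[-0.015,0,0.18,0,9,0,0],[-0.01,0,0.22,0,10.9,0,0]]' 20; python3 gu.py 228,-1,320
```

```text
time: 20.38
tool_pos: [635.4, -250.5, 316.4]
tcp_rot: [[-0.003, 0.388, 0.922], [0.0, 0.922, -0.388], [-1.0, -0.001, -0.003]]
wrist_force: [1.0, -0.2, 1.6]
opening: 47.6
target [ 702.  -278.3  320. ] [-3.8  0.2 72.2] [ 0.1 -0.1  0. ]
now u,y,z 155.81082589858357 -1.3070062465446632 316.3992482908112 20.375 [ 1.  -0.2  1.6] [ -3.7  42.8  53.3  66.5 -33.   85.6 110.9]
```

```bash
python3 -m inch '[[-0.005,0,0.04,0,0,0,0],[-0.005,0,0.07,0,0,0,0],[-0.005,0,0.076,0,0,0,0],[-0.005,0,0.076,0,0,0,0],[-0.005,0,0.076,0,0,0,0]]' 20; python3 gu.py 230,-1,230
```

```text
time: 21.0
tool_pos: [703.3, -278.9, 324.5]
tcp_rot: [[0.001, 0.388, 0.922], [-0.001, 0.922, -0.388], [-1.0, -0.001, 0.001]]
wrist_force: [0.1, -1.4, 0.4]
opening: 0.8
target [ 703.9 -279.1  230. ] [94.5  0.1  0.5] [0.1 0.1 0. ]
now u,y,z 229.41966354676387 -1.0138155451378557 324.5178788916423 21.0 [ 0.1 -1.4  0.4] [  3.7  50.   51.   47.8 -36.6  94.2 106.1]
```

Descend behind the handle.

```bash
python3 -m inch '[[0.03,0,0,0,0,0,0],[0.06,0,0,0,0,0,0],[0.085,0,0,0,0,0,0],[0.095,0,0,0,0,0,0],[0.095,0,0,0,0,0,0]]' 20; python3 gu.py 190,-1,228
python3 - <<'E'
from h import *
im=save('side','s14')
cv2.imwrite('pics/s14z.png',cv2.resize(im[50:240,200:370,::-1],None,fx=3.1,fy=3.1))
E
```

```text
time: 21.62
tool_pos: [704.0, -278.8, 229.4]
tcp_rot: [[0.001, 0.387, 0.922], [-0.001, 0.922, -0.387], [-1.0, -0.001, 0.001]]
wrist_force: [-1.0, -0.1, 0.0]
opening: 0.9
target [ 667.  -263.6  228. ] [  1.4  -0.2 -40. ] [0.1 0.1 0.1]
now u,y,z 229.96879823486836 -0.7047291079389273 229.41031045773212 21.625 [-1.  -0.1  0. ] [  1.2  52.7  50.1  59.  -37.9  82.7 110. ]
```

View pics/s14z.png

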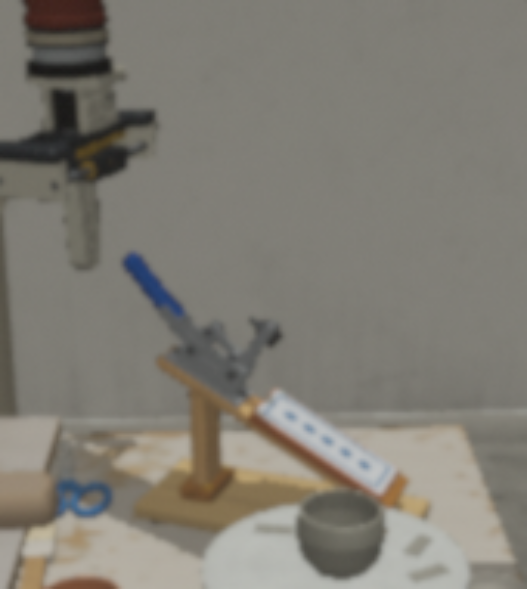

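```bash
python3 -m inch '[[0.01,0,0,0,0,0,0],[0.01,0,-0.015,0,0,0,0],[0.01,0,-0.03,0,0,0,0],[0.01,0,-0.045,0,0,0,0],[0.01,0,-0.06,0,0,0,0]]' 20; python3 -m inch '[[0,0,-0.012,0,0,0,0],[0,0,-0.024,0,0,0,0],[0,0,-0.036,0,0,0,0]]';  python3 gu.py 120,-1,220
python3 - <<'E'
from h import *
im=save('side','s15')
cv2.imwrite('pics/s15z.png',cv2.resize(im[50:240,200:370,::-1],None,fx=3.1,fy=3.1))
E
```

```text
time: 22.3
tool_pos: [650.3, -257.3, 221.1]
tcp_rot: [[0.007, 0.387, 0.922], [-0.006, 0.922, -0.387], [-1.0, -0.002, 0.009]]
wrist_force: [2.2, -1.6, 1.9]
opening: 0.2
time: 22.68
tool_pos: [616.4, -243.0, 220.1]
tcp_rot: [[0.005, 0.387, 0.922], [-0.004, 0.922, -0.387], [-1.0, -0.002, 0.006]]
wrist_force: [2.4, -1.8, 1.3]
opening: 0.6
target [ 602.6 -236.3  220. ] [ -0.    0.8 -15.3] [0.1 0.3 0.1]
now u,y,z 135.32036374254858 -1.7817958144321173 220.08422105704727 22.675 [ 2.4 -1.8  1.3] [ -6.4  44.6  52.3  80.4 -35.8  71.9 115.9]
```

View pics/s15z.png

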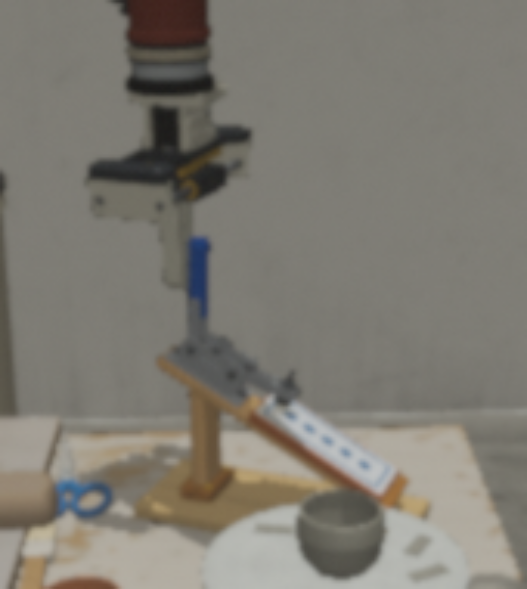

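```bash
python3 -m inch '[[0,0,-0.006,0,0,0,0],[0,0,-0.011,0,0,0,0],[0,0,-0.016,0,0,0,0]]';  python3 -m inch '[[0,0,-0.003,0,0,0,0],[0,0,-0.006,0,0,0,0]]'; python3 -m inch '[[0,0,-0.003,0,0,0,0],[0,0,-0.003,0,0,0,0]]'; python3 gu.py 112,-1,220
```

```text
time: 23.1
tool_pos: [602.1, -236.9, 219.5]
tcp_rot: [[0.004, 0.387, 0.922], [-0.004, 0.922, -0.387], [-1.0, -0.002, 0.006]]
wrist_force: [4.6, -1.8, -0.4]
opening: 0.4
time: 23.35
tool_pos: [595.1, -233.6, 218.4]
tcp_rot: [[0.001, 0.388, 0.922], [-0.002, 0.922, -0.388], [-1.0, -0.001, 0.001]]
wrist_force: [3.9, -2.5, -0.4]
opening: 0.3
time: 23.6
tool_pos: [594.5, -233.2, 219.4]
tcp_rot: [[0.006, 0.387, 0.922], [-0.005, 0.922, -0.387], [-1.0, -0.002, 0.007]]
wrist_force: [5.9, -3.4, -0.2]
opening: 0.4
target [ 595.2 -233.2  220. ] [-0.6  0.3  0.7] [0.1 0.4 0.1]
now u,y,z 111.34739103841088 -1.3145043641227263 219.38588980042638 23.6 [ 5.9 -3.4 -0.2] [ -8.2  42.7  52.9  84.9 -35.2  69.6 116.8]
```

```bash
python3 -m inch '[[0,0,-0.003,0,0,0,0],[0,0,-0.004,0,0,0,0]]'; python3 -m inch '[[0,0,-0.003,0,0,0,0],[0,0,-0.003,0,0,0,0]]'; python3 -m inch '[[0,0,-0.003,0,0,0,0],[0,0,-0.003,0,0,0,0]]';python3 gu.py 112,-1,220
```

```text
time: 23.85
tool_pos: [593.7, -232.9, 220.1]
tcp_rot: [[0.012, 0.386, 0.922], [-0.009, 0.922, -0.386], [-1.0, -0.003, 0.015]]
wrist_force: [10.0, -6.0, -2.8]
opening: 0.5
time: 24.1
tool_pos: [593.0, -232.6, 221.2]
tcp_rot: [[0.017, 0.386, 0.923], [-0.012, 0.923, -0.385], [-1.0, -0.004, 0.02]]
wrist_force: [13.0, -6.4, -0.6]
opening: 0.5
time: 24.35
tool_pos: [592.5, -232.2, 221.9]
tcp_rot: [[0.022, 0.385, 0.923], [-0.015, 0.923, -0.385], [-1.0, -0.005, 0.026]]
wrist_force: [16.8, -7.4, -1.3]
opening: 0.0
target [ 595.2 -233.2  220. ] [2.  0.1 2.8] [0.3 1.5 0.3]
now u,y,z 109.16900101053022 -1.14124001612658 221.94198193533896 24.35 [16.8 -7.4 -1.3] [ -8.9  41.8  53.2  86.2 -35.2  68.1 117.2]
```

```bash
python3 -m inch '[[0,0,0.02,0,0,0,0],[-0.02,0,0.04,0,0,0,0],[-0.06,0,0.05,0,0,0,0],[-0.1,0,0.05,0,0,0,0],[-0.13,0,0.03,0,0,0,0.3]]'; python3 -m inch '[[-0.01,0.02,-0.04,0,0,0,1],[-0.01,0.03,-0.08,0,0,0,1],[-0.01,0.03,-0.12,0,0,0,1],[-0.01,0.03,-0.12,0,0,0,1],[-0.01,0.03,-0.12,0,0,0,1]]'; python3 gu.py 0,0,350
python3 - <<'E'
from h import *
p=np.array([492.4,-188.7,80]);R=bedR(-22.9)
for c in('wrist','side','top'):
    C=cam(c);im=save(c,c+'16')[:,:,::-1].copy()
    x0,y0={'side':(210,90),'wrist':(190,60),'top':(290,150)}[c]
    cv2.imwrite(f'pics/{c}16z.png',cv2.resize(im[y0:y0+150,x0:x0+160],None,fx=4,fy=4,interpolation=cv2.INTER_CUBIC))
    cv2.imwrite(f'pics/{c}16.png',im)
    print(c,proj(C,p+np.array([[148,0,20],[148,0,123],[55,0,12]])@R.T))
    for l in ['salt_dish','rubber_kidney','bisque_cup']:
        r=look_for(c,l) if c!='wrist' else []; print(l,[(np.round(d['at']),round(d['confidence'],2)) for d in r[:1]])
E
```

```text
time: 24.98
tool_pos: [610.0, -239.5, 349.0]
tcp_rot: [[-0.003, 0.387, 0.922], [-0.0, 0.922, -0.387], [-1.0, -0.001, -0.002]]
wrist_force: [-0.5, -0.1, 0.1]
opening: 6.4
time: 25.6
tool_pos: [511.9, -165.2, 358.4]
tcp_rot: [[-0.0, 0.387, 0.922], [-0.001, 0.922, -0.387], [-1.0, -0.001, 0.0]]
wrist_force: [0.1, -0.0, -0.1]
opening: 56.0
target [ 492.4 -188.7  350. ] [  8.5 -29.2  -8.9] [0.1 0.  0. ]
now u,y,z 8.83834207343353 29.24600060381691 358.4380999452001 25.6 [ 0.1 -0.  -0.1] [-21.6  27.6  60.8  87.6 -24.3  79.2 108.3]
wrist [[256.96535622 267.25286633]
 [249.29893367 264.49577429]
 [258.73661446 200.16428346]]
salt_dish []
rubber_kidney []
bisque_cup []
side [[262.24725347 161.76003348]
 [277.21069646 132.25176363]
 [288.13629639 181.92377554]]
salt_dish [(array([360., -33.,  16.]), 0.84)]
rubber_kidney [(array([373., 103.,  10.]), 0.82)]
bisque_cup [(array([688.,  54.,  45.]), 0.91)]
top [[359.27648976 181.02872231]
 [360.65213288 193.59236322]
 [343.72658191 210.8006539 ]]
salt_dish [(array([359., -26.,  12.]), 0.88)]
rubber_kidney [(array([372.,  95.,  13.]), 0.63)]
bisque_cup [(array([700.,  31.,  20.]), 0.69)]
```

View pics/side16z.png

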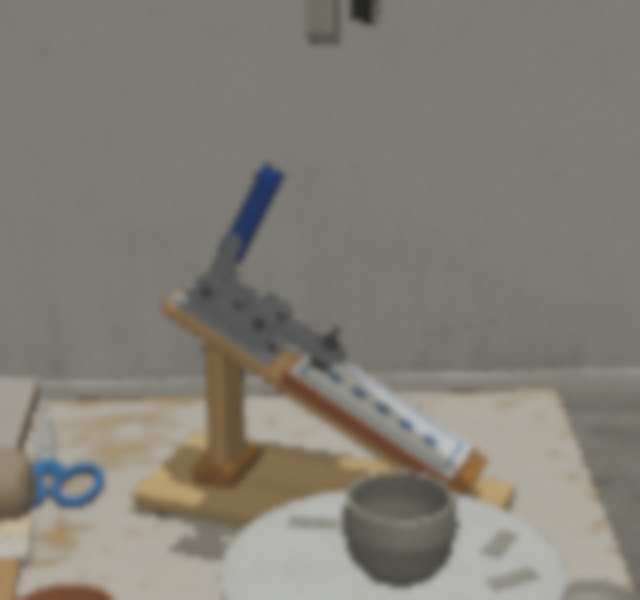

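View pics/wrist16z.png

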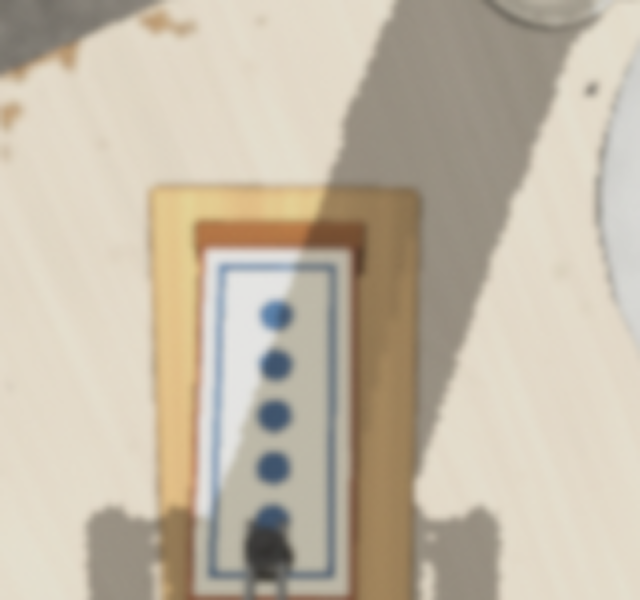

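View pics/top16.png

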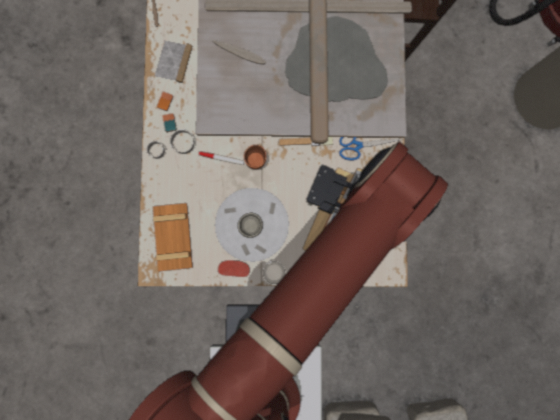

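```bash
python3 -c "
from h import *
s=read_state();print(s['time'],s['qvel'].round(1),s['wrist_force']);print(sign_off())"
```

```text
26.05 [-0.2 -0.2  0.2  0.2 -0.  -0.1  0.1] [ 0.18287429  0.36729574 -0.20791571]
the job is handed in; nothing more can be done
None
```

The job is done and handed in at about 26 s. I swung the clamp open to its stop, laid the tile face up on the cork against the ledge, and pushed the clamp shut. The robot ended clear of everything, with about 0 N at the wrist.

**One thing went wrong on the way:** during the first approach to the easel, joint 6 reached its limit. The tile turned about 17° in the fingers, probably against the open clamp pad. I backed off, leaned the tool less, pressed the tile flat on the cork at about 5 N and slid it down to the ledge.

**Last checks:**
- **Tile:** the wrist pictures taken after I let go and after the clamp shut show it square, centred to within about 1 mm and against the ledge. The side view shows it flat on the cork.
- **Clamp:** in the side view the handle tip is within a pixel of where I calculated it should be when shut, and the pad sits on the tile near its upper end. I pushed the handle to a solid stop at about 18 N. I did not measure the pad's force or feel the snap on its own.
- **Dish, kidney and cup:** all were found within about 4 mm of where they started, which is the detector's own error. In the last top view the arm hides part of the easel and partly covers the dish.

**A check that disagreed:** once gripped, the tile looked about 4% narrower in the wrist picture than I calculated. I put this down to its rounded edges and did not confirm it.

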